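# Fish the big petri dish out of the low dish rack with the hooked pick

### The job

The larger of the two petri dishes has slid to the back of its bay in the low barred rack, where no gripper fits. First stand the dropper bottle aside, off the paper sheet; then reach the hooked pick into the bay over the dish, drop the hook behind it, and drag the dish out across the bench until it lies wholly on the paper sheet, never touching the dish with the gripper. Finally lay the pick flat on the bench, off the sheet, with the bottle still standing and the small dish, the tin and the felt pen left where they are.

Things in the scene. Friction and masses are not known exactly. Their poses are not given: they have to be found in the camera images.
- rack: low aluminium rack fixed to the bench, 231 (x) x 145 (y) x 56 mm high. Origin on the bench at the middle of its mouth; +y points out of the mouth, to the robot's left. Two bays centred at x = -56.5 and +56.5 mm, each 108 mm wide, walls 5 mm, back wall at y = -140 mm. No floor. Roof: 6 mm bars along x, 50 to 56 mm high, 20 mm gaps. 3 mm foot flanges stick out 16 mm at the sides.
- dish: the larger covered clear petri dish, 90 mm across (86 mm at its foot, where the hook bears), 14 mm high, 40 to 85 g, loose on the bench in one of the two bays, with 15 to 35 mm free between its far edge and the bay's back wall. Origin: centre of its underside.
- small_dish: the smaller covered petri dish, 60 mm across, 14 mm high, lying in the other bay. To be left alone. Origin: centre of its underside.
- sheet: square sheet of white paper on the bench in front of the rack's mouth, 190 x 190 mm, too thin to catch anything and fixed. Origin: its centre; x and y along its edges. The open bench round it reaches from 0.38 m ahead of the robot's base axis back to the tin and the pen.
- pick: hooked pick, 200 mm long, 90 g, lying on the bench. Black upright handle block 56 (x) x 18 (y) x 50 mm high, to be held by its sides; origin at the centre of its underside, z up. A 6 mm steel shank, centre line 20 mm above the underside, runs along +x to a hook blade that hangs down to the level of the underside.
- hook (a point): on the pick, 168 mm from its origin along +x, level with its underside: middle of the lower edge of the hook blade's face that looks to the handle. Blade 23 mm high, 4 mm thick (away from the handle), 54 mm wide: middle 27 mm straight, both wings bent 30 degrees (8 mm) back to the handle, to cup a dish edge from behind.
- bottle: brown glass dropper bottle standing upright in front of the rack on the sheet or its edge, 102 mm high, 100 g; body 32 mm across up to 62 mm high, then a black cap 24 mm and a rubber bulb 12 mm across. Origin: centre of its underside.
- tin: flat round grey steel tin, 114 mm across, 17 mm high, loose on the bench behind the sheet. Bystander. Origin: centre of its underside. In front of it a thick black cable, fixed, snakes over the bench behind the rack, from x = 0.63 m of the base frame backwards and y below 0.12 m: nothing stands level on it.
- felt_pen: white felt pen lying loose towards the back of the bench, 135 mm long (its y axis), 17 mm thick. Bystander. Origin: its middle, underside. (Behind it, further than 0.8 m from the robot's base, stand a fixed wash bottle and a desk lamp, 250 to 340 mm high.)
Things that resemble listed ones, but are neither listed nor needed, are in the scene too. Leave any yellow look-alike of the bottle alone.

How it is judged:
On the way, in this order (a step that is already met when the one before it is completed fails the run):
1. the hook is lowered behind the dish, in the back of its bay (y of hook in the frame of rack below -0.098 m and height (world z) of hook below 0.011 m and horizontal distance between hook and dish below 0.085 m), for 0.1 s.
2. the hook has dragged the dish clear of the rack's mouth (y of dish in the frame of rack above 0.045 m and height (world z) of hook below 0.013 m and horizontal distance between hook and dish below 0.07 m).
At the end, for the whole second after the job is handed in: The large dish lies flat and still wholly on the sheet (centre within 52 mm of the sheet's along both edges); the pick lies flat on the bench (handle over 100 mm, hook over 110 mm from the sheet's centre); the bottle stands on the bench over 110 mm from the sheet's centre (x of dish in the frame of sheet between -0.052 and 0.052 m and y of dish in the frame of sheet between -0.052 and 0.052 m and height (world z) of dish below 0.004 m and angle between dish's own z axis and vertical below 0.06 rad and linear speed of each of dish, pick below 0.02 m/s and height (world z) of pick between -0.005 and 0.005 m and angle between pick's own z axis and vertical below 0.08 rad and horizontal distance between each of hook, bottle and sheet above 0.11 m and horizontal distance between pick and sheet above 0.1 m and angle between bottle's own z axis and vertical below 0.1 rad and height (world z) of bottle between -0.005 and 0.005 m); the robot touches nothing.
It fails at once if the gripper or arm touches the large dish (contact force between any of the fingers, the arm and dish above 0.5 N).
It fails at once if the large dish is tipped up (angle between dish's own z axis and vertical above 0.35 rad).
It fails at once if the bottle is knocked over (angle between bottle's own z axis and vertical above 0.6 rad).
It fails at once if the small dish, the tin or the felt pen is moved (distance of any of small_dish, tin from where it was at the start of the episode above 0.015 m or distance of felt_pen from where it was at the start of the episode above 0.02 m).
It also fails if it takes over 72 s, if anything falls off the work surface, if the arm or the gripper's body presses on something with over 40 N, if the wrist force passes 120 N, or if a joint passes its speed limit or range.

### The arm

A 6-joint arm with a two-finger parallel gripper is mounted at the origin on a cart in front of the work surface, level with it; the furniture and walls round the work are solid. World frame = base frame: x ahead of the robot, y to its left, z up, the work surface at z = 0. Lengths are in m, angles in rad, forces in N, time in s.
With the tool pointing down it reaches from about 0.35 to 0.975 m from the base axis. Payload 17.4 kg.
Tool frame: the origin (TCP) lies at the very end of the fingers, on their centre line; the grasp point (between the pads) lies 19 mm behind it (hold_point_z is the distance from the TCP to the grasp point, in m); z points along the fingers, x is the direction in which the jaws open and shut, and the axes are right-handed (so a half turn about z gives the same grasp; the last joint's range is limited). The gripper opens to 85 mm and grips with 20 to 120 N. Pads are 22 mm wide; open, the fingers measure 114 mm over their backs; the gripper's body (76 mm by 85 mm) begins 54 mm behind the grasp point. The pads swing forward as they close: fully open they stand 13 mm farther back than shut.
Start: joints at [-1.329, 0.116, 1.442, -0, 1.584, -0.038], TCP at [0.186, -0.649, 0.231] pointing down, gripper open.
Joint ranges: [-2.83, 2.83], [-0.83, 2.19], [0.07, 2.5], [-1.14, 4.28], [0.01, 3], [-2.97, 2.97]. Speed limits (rad/s): [1.89, 1.89, 2.22, 3.14, 3.14, 3.14].

### API

Orientations are given as a unit quaternion [w, x, y, z].
In Python, from rig import * gives the robot as it stands.
- The arm moves only by the tool servo_tool, never from a script. Its argument "plan" is a list of rows, each an object with "rotation": the turn, a rotation vector about the tool's x, y, z in degrees, a list of three; "slide": the shift along the tool's x, y, z in m, a list of three; "fingers": the opening, from 0 (shut) to 1 (fully open). A call has 1 to 12 rows; each row is the pose to reach, as a shift and turn from the pose commanded when the call began, along the tool's axes at that moment; what a row does not reach only later rows make up. A row lasts 1/8 s, in which the tool goes at most 62.5 mm and 10.7 degrees, less where a joint would pass 70% of its speed; a pose out of reach is approached as far as the arm can. A call with a gripper value outside its range is refused whole. The fingers move at their own pace and stop on an object; "squeeze" is the grip in N (left out, the last holds). Time passes only in rows, so rows that repeat a pose let the fingers close. It gives the time, the measured TCP pose, the force and the opening at its end, in the units of the state.
- get_obs(): the state, without advancing time (a new reading comes with each control period).
- grab_frame(name): name is "scene" or "side" or "wrist"; returns a dict with "frame" (480x640x3 uint8, red, green, blue), "range_z" (480x640 float32, m along the optical axis (not along the pixel's ray), 0 where there is no reading), "camera_matrix" (3x3 intrinsics, pixels), "rvec" (rotation vector, rad) and "tvec" (3), from world to camera coordinates, as OpenCV has them; the wrist camera has in their place "tool_from_camera" (4x4, takes a point from camera to tool coordinates, whose origin is the TCP and whose axes are the tool frame's). Camera axes: x right, y down, z forward; pixel columns grow to the right and rows downward; lengths in m; the calibration is good to about 2 mm. A picture is of the moment at which its call begins: read the wrist's pose just before it.
- close_job(): hands the job in, once; it reports no verdict.
Trained networks look in a picture, given as the dict that the camera call returned (one of the last four; its "shot" number tells which), for a name from the list of things; names that differ only in an ending like _2 or _b are one class to them, and where a whole thing is asked for, a point or a joint stands for the part that bears it (a point fixed in the world has none). Each returns a list of dicts, best first, with "p" (0 to 1); they miss things now and then, are a little off and sometimes report something else, mostly with a low value. They report only what shows in the picture. A call takes as long as a camera call. They do not tell look-alikes from the thing itself.
- look_for(picture, label): "pixel" ([column, row] in pixels, amid what is visible of it).
- trace(picture, label): "mask" (480x640 bool, what is visible of it) and "pixel" ([column, row] in pixels, amid what is visible of it).
- pinpoint(picture, label): "pixel" ([column, row] in pixels: a listed point, or the origin of a listed thing).
The state is a dict: "clock": time; "joint_pos": joint angles; "dq": joint speeds; "joint_torque": joint torques, N m; "ee_pos": TCP position; "eef_rot": TCP orientation; "contact_force": force on the tool from outside, world axes, zero at the start; "torque": the same for the moment, N m; "gripper_width": opening from 0.0 (shut) to 1.0 (fully open).
Only numpy, scipy, OpenCV 4.12 (cv2) and the standard library are available. Lean on these libraries where they do the work, as an engineer would, in place of code of your own. Each camera call takes 0.05 s, during which the arm holds its last target.

## Working session

There is one attempt and no reset: what is moved stays moved. The work goes in short steps, Python scripts to look and compute and a tool call to move; the robot and the scene stay as the last step left them, time stands still between calls to the robot, and variables do not carry over. Pictures are saved under pics/ and viewed, and the job is handed in when it is done.

Besides the shell and the picture viewer there is one more tool, called after "Call:" as a command line: name --argument value ..., lists and objects as JSON in quotes. servo_tool: Moves the arm, as the interface text tells. Its arguments: {"type":"object","properties":{"plan":{"type":"array"},"squeeze":{"type":"number"}},"required":["plan"]}

```bash
ls -la; mkdir -p pics; cat > h.py <<'E'
from rig import *
import numpy as np, cv2
from scipy.spatial.transform import Rotation as R
def cam(f):
    if 'rvec' in f:
        Rm=cv2.Rodrigues(np.array(f['rvec'],float))[0]; t=np.array(f['tvec'],float).ravel()
        return Rm.T, -Rm.T@t   # cam->world
    o=f['_obs']; T=np.array(f['tool_from_camera'])
    q=o['eef_rot']; Rt=R.from_quat([q[1],q[2],q[3],q[0]]).as_matrix()
    return Rt@T[:3,:3], Rt@T[:3,3]+np.array(o['ee_pos'])
def grab(n):
    o=get_obs(); f=grab_frame(n)
    f2=f; f2['_obs']=o
    return f2
def ray(f,px):
    K=np.array(f['camera_matrix']); Rw,c=cam(f)
    d=Rw@np.array([(px[0]-K[0,2])/K[0,0],(px[1]-K[1,2])/K[1,1],1.])
    return c,d
def atz(f,px,z=0):
    c,d=ray(f,px); return c+d*(z-c[2])/d[2]
def dep(f,px):
    c,d=ray(f,px); z=f['range_z'][int(round(px[1])),int(round(px[0]))]; return c+d*z
def proj(f,P):
    K=np.array(f['camera_matrix']); Rw,c=cam(f)
    p=(np.atleast_2d(P)-c)@Rw; p=p@K.T; return p[:,:2]/p[:,2:]
def cloud(f):
    K=np.array(f['camera_matrix']); Rw,c=cam(f)
    v,u=np.mgrid[:480,:640]; z=f['range_z']
    d=np.stack([(u-K[0,2])/K[0,0]*z,(v-K[1,2])/K[1,1]*z,z],-1)
    return d@Rw.T+c
def tri(f1,p1,f2,p2):
    c1,d1=ray(f1,p1);c2,d2=ray(f2,p2)
    A=np.stack([d1,-d2],1); s=np.linalg.lstsq(A,c2-c1,rcond=None)[0]
    a=c1+d1*s[0];b=c2+d2*s[1]; return (a+b)/2,np.linalg.norm(a-b)
def save(f,n,box=None,s=1):
    im=f['frame'][:,:,::-1]
    if box: x0,y0,x1,y1=box; im=im[y0:y1,x0:x1]
    if s!=1: im=cv2.resize(im,None,fx=s,fy=s,interpolation=cv2.INTER_CUBIC)
    cv2.imwrite('pics/'+n,im)
E
python3 - <<'E'
from h import *
np.set_printoptions(precision=4,suppress=True)
print(get_obs())
for n in ['scene','side']:
    f=grab(n); save(f,n+'0.png'); print(n,cam(f)[1])
    for l in ['dish','small_dish','sheet','pick','hook','bottle','tin','felt_pen','rack']:
        for r in pinpoint(f,l)[:3]:
            print(n,l,round(r['p'],2),np.round(r['pixel']),atz(f,r['pixel']))
E
```

```text
total 12
drwxr-xr-x  3 agent agent 4096 Dec  7 04:39 .
drwxr-xr-x 23 root  root  4096 Dec  7 04:39 ..
drwxr-xr-x  2 agent agent 4096 Dec  7 04:39 pics
{'clock': 0.0, 'joint_pos': array([-1.3288,  0.1165,  1.4423, -0.    ,  1.584 , -0.0378]), 'dq': array([ 0.0011, -0.0003, -0.0009,  0.0002, -0.0007,  0.0007]), 'joint_torque': array([  0.0014, -73.1974, -63.249 ,   0.0001,   0.0061,  -0.    ]), 'ee_pos': array([ 0.1863, -0.6486,  0.2306]), 'eef_rot': array([-0.0004,  0.7988, -0.6016, -0.0005]), 'contact_force': array([-0.5632,  0.0909,  0.3106]), 'torque': array([-0.0189,  0.0646, -0.0058]), 'gripper_width': 1.0004843830743717}
scene [-0.2285  0.6799  0.5564]
scene dish 0.66 [441. 243.] [ 0.4371 -0.1594  0.    ]
scene small_dish 0.49 [405. 222.] [ 0.5641 -0.1677  0.    ]
scene sheet 0.75 [296. 219.] [0.7324 0.0473 0.    ]
scene sheet 0.7 [352. 260.] [0.4964 0.0564 0.    ]
scene pick 0.73 [263. 301.] [0.4731 0.2937 0.    ]
scene hook 0.87 [178. 298.] [0.5727 0.423  0.    ]
scene bottle 0.7 [365. 240.] [ 0.5504 -0.0258  0.    ]
scene tin 0.85 [297. 218.] [0.7379 0.04   0.    ]
scene felt_pen 0.67 [247. 242.] [0.6966 0.2044 0.    ]
scene rack 0.81 [400. 244.] [ 0.4902 -0.0777  0.    ]
side [ 0.0475 -0.5904  0.4336]
side dish 0.65 [278. 206.] [0.5762 0.4175 0.    ]
side dish 0.63 [388. 344.] [ 0.4425 -0.1521  0.    ]
side dish 0.26 [387. 310.] [ 0.4973 -0.0823  0.    ]
side small_dish 0.8 [442. 321.] [ 0.5473 -0.1542  0.    ]
side sheet 0.7 [333. 276.] [0.4896 0.0561 0.    ]
side pick 0.87 [264. 234.] [0.4711 0.288  0.    ]
side hook 0.94 [278. 206.] [0.5729 0.4125 0.    ]
side bottle 0.88 [293. 342.] [ 0.3325 -0.0715  0.    ]
side bottle 0.65 [380. 284.] [ 0.5396 -0.0147  0.    ]
side bottle 0.36 [444. 322.] [ 0.548  -0.1573  0.    ]
side tin 0.98 [442. 243.] [0.7479 0.0462 0.    ]
side felt_pen 0.73 [368. 220.] [0.6991 0.2238 0.    ]
side rack 0.93 [386. 310.] [ 0.4966 -0.0815  0.    ]
```

View pics/scene0.png

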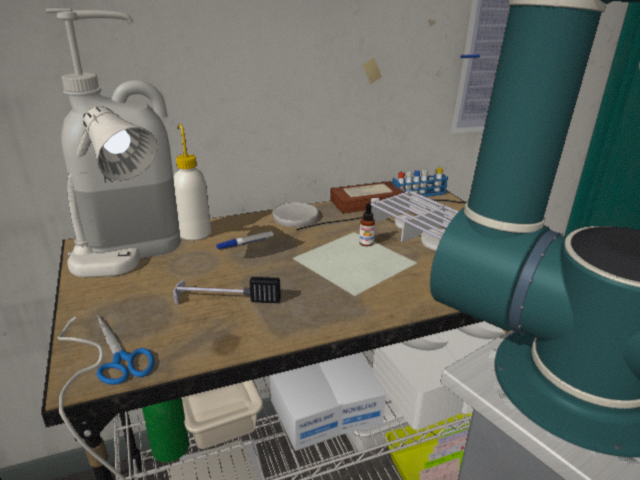

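View pics/side0.png

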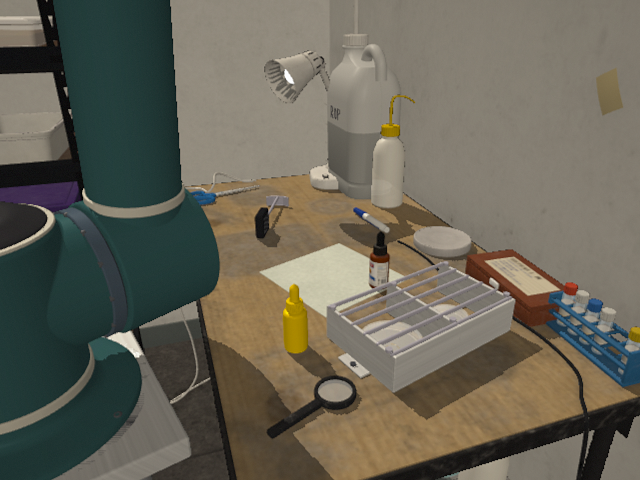

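The brown bottle is at side (380,270), on the sheet's edge. The look-alikes are:
- yellow bottle (295,325)
- tin (442,240), which could pass for a dish
- magnifier (330,395), which could pass for the pick

The large dish is in the near bay at side (388,333), and the small dish is in the far bay at (448,313). The pick is at (265,222). I'll swing the wrist camera over them for a closer look.

```bash
cat >> h.py <<'E'
np.set_printoptions(precision=4,suppress=True)
def rel(pos,psi=None):
    """slide & rotation (tool axes) from current pose to TCP pos, tool-x heading psi deg, tool down"""
    o=get_obs(); q=o['eef_rot']; Rt=R.from_quat([q[1],q[2],q[3],q[0]])
    s=Rt.inv().apply(np.array(pos)-o['ee_pos'])
    x=Rt.as_matrix()[:,0]; cur=np.degrees(np.arctan2(x[1],x[0]))
    if psi is None: psi=cur
    c,sn=np.cos(np.radians(psi)),np.sin(np.radians(psi))
    T=np.array([[c,sn,0],[sn,-c,0],[0,0,-1.]])
    rv=(Rt.inv()*R.from_matrix(T)).as_rotvec(degrees=True)
    print('t',round(o['clock'],2),'cur',o['ee_pos'],'psi',round(cur,1),'slide',np.round(s,4),'rot',np.round(rv,2))
E
python3 - <<'E'
from h import *
f=grab('wrist'); print(f['tool_from_camera'],f['camera_matrix'])
rel([0.45,-0.06,0.36],0)
rel([0.45,-0.06,0.36],-90)
E
```

```text
[[ 1.     -0.0009 -0.0012  0.0004]
 [ 0.0012  0.9537  0.3009 -0.0774]
 [ 0.0009 -0.3009  0.9537 -0.1422]
 [ 0.      0.      0.      1.    ]] [[399.0666   0.     324.1128]
 [  0.     399.0666 241.4587]
 [  0.       0.       1.    ]]
t 1.05 cur [ 0.1864 -0.6488  0.2313] psi -74.0 slide [-0.4931 -0.4159 -0.1287] rot [ -0.     0.   -73.97]
t 1.05 cur [ 0.1864 -0.6488  0.2313] psi -74.0 slide [-0.4931 -0.4159 -0.1287] rot [ 0.    0.   16.03]
```

Call:
servo_tool --plan '[{"slide":[-0.05,-0.04,-0.1287],"rotation":[0,0,-20],"fingers":1},{"slide":[-0.49,-0.41,-0.13],"rotation":[0,0,-74],"fingers":1},{"slide":[-0.49,-0.41,-0.13],"rotation":[0,0,-74],"fingers":1},{"slide":[-0.49,-0.41,-0.13],"rotation":[0,0,-74],"fingers":1},{"slide":[-0.49,-0.41,-0.13],"rotation":[0,0,-74],"fingers":1},{"slide":[-0.49,-0.41,-0.13],"rotation":[0,0,-74],"fingers":1},{"slide":[-0.49,-0.41,-0.13],"rotation":[0,0,-74],"fingers":1},{"slide":[-0.49,-0.41,-0.13],"rotation":[0,0,-74],"fingers":1},{"slide":[-0.49,-0.41,-0.13],"rotation":[0,0,-74],"fingers":1},{"slide":[-0.49,-0.41,-0.13],"rotation":[0,0,-74],"fingers":1},{"slide":[-0.49,-0.41,-0.13],"rotation":[0,0,-74],"fingers":1},{"slide":[-0.49,-0.41,-0.13],"rotation":[0,0,-74],"fingers":1}]'

```text
clock: 2.55
ee_pos: [0.4459, -0.0618, 0.3617]
eef_rot: [-0.0, 1.0, 0.003, 0.0]
contact_force: [-0.2, -0.3, -1.1]
gripper_width: 1.0
```

```bash
python3 - <<'E'
from h import *
f=grab('wrist'); save(f,'w1.png'); print(cam(f)[1])
for l in ['dish','small_dish','sheet','pick','hook','bottle','tin','felt_pen','rack']:
    for r in pinpoint(f,l)[:2]:
        print(l,round(r['p'],2),np.round(r['pixel'],1),atz(f,r['pixel']))
np.save('/tmp/c.npy',cloud(f))
C=cloud(f)
# sheet & dish masks
import pickle
m={}
for l in ['dish','small_dish','sheet','pick','bottle','rack','tin','felt_pen']:
    r=trace(f,l)
    if r: m[l]=r[0]['mask']; p=C[m[l]]; print(l,round(r[0]['p'],2),m[l].sum(),np.percentile(p,[2,50,98],axis=0).tolist())
pickle.dump((f,m),open('/tmp/w1.pkl','wb'))
E
```

```text
[0.4458 0.015  0.5039]
dish 0.87 [323.9 249.5] [ 0.4467 -0.1548  0.    ]
small_dish 0.65 [403.1 253.4] [ 0.5526 -0.1599  0.    ]
sheet 0.95 [363.8  79. ] [0.4927 0.0565 0.    ]
bottle 0.88 [233.4 197. ] [ 0.3307 -0.0845  0.    ]
bottle 0.68 [397.4 139.3] [ 0.5362 -0.012   0.    ]
tin 0.57 [577.1  95.4] [0.7467 0.0395 0.    ]
rack 0.94 [360.5 201.6] [ 0.4935 -0.0898  0.    ]
dish 0.7 2942 [[0.40160068514248676, -0.19802365690564644, -0.00016541826029324412], [0.4416975295410258, -0.1507359264157585, 0.013783468500455365], [0.4835050642758474, -0.11373049955846694, 0.05443175547702325]]
small_dish 0.57 1215 [[0.5267795058847932, -0.1796343201891819, 0.0088452254924063], [0.5529114409354263, -0.1588617988435745, 0.013016456532406462], [0.580682369679846, -0.13228574945810126, 0.015099057336938542]]
bottle 0.67 942 [[0.5199461634586879, -0.027499914693988246, 0.008177776378890311], [0.5303465309395969, -0.011168715713392731, 0.06127085046593189], [0.5487471622318193, 0.0019354473911117691, 0.1001170831331702]]
rack 0.74 11036 [[0.38091357005483, -0.22757621206904857, 0.00059437206467653], [0.49712574606858817, -0.17215916272641918, 0.05327583637429226], [0.6098218693003961, -0.08672296316407373, 0.05725336593017675]]
tin 0.62 8696 [[0.6897295200626371, -0.008737312586623162, 0.006342378692297291], [0.7419946108220146, 0.0435101579218036, 0.015631783455626186], [0.7949584017044004, 0.0932059061136139, 0.017871950659397163]]
```

View pics/w1.png

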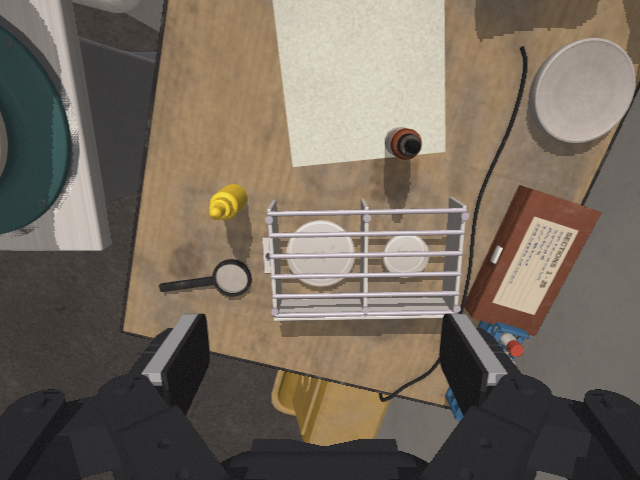

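The wrist view shows the brown bottle at (404,143), the large dish at (321,253), the small dish at (405,254), the yellow look-alike at (227,202) and the tin at (585,92). Next I'll fit the rack and the other geometry.

```bash
python3 - <<'E'
from h import *
import pickle
f,m=pickle.load(open('/tmp/w1.pkl','rb')); C=cloud(f)
x,y,z=C[...,0],C[...,1],C[...,2]
# rack top
top=(z>0.047)&(z<0.062)&(x>0.36)&(x<0.63)&(y<-0.06)&(y>-0.27)
P=C[top][:,:2].astype(np.float32)
r=cv2.minAreaRect(P); print('rack',r,np.median(z[top])); print(cv2.boxPoints(r))
# front-bar: project corners check by eye later
# sheet: brightness/low saturation at z~0
hsv=cv2.cvtColor(f['frame'],cv2.COLOR_RGB2HSV)
s=(abs(z)<0.006)&(hsv[...,1]<40)&(hsv[...,2]>150)&(y>-0.06)&(x<0.63)&(x>0.35)
n,l,st,_=cv2.connectedComponentsWithStats(s.astype(np.uint8)); k=1+st[1:,4].argmax()
P=C[l==k][:,:2]; print('sheet pts',len(P),P.min(0),P.max(0)); r=cv2.minAreaRect(P.astype(np.float32)); print(r); print(cv2.boxPoints(r))
# dish lid top: z 0.011-.017
for nm,cx,cy,rr in [('dish',.4467,-.155,.045),('small',.5526,-.16,.03)]:
    q=(z>0.010)&(z<0.018)&(np.hypot(x-cx,y-cy)<rr+.015)
    P=C[q][:,:2]; 
    h=cv2.convexHull(P.astype(np.float32)); print(nm,len(P),cv2.minEnclosingCircle(h),np.percentile(P,[1,99],axis=0))
    mm=m['dish' if nm=='dish' else 'small_dish']
    v,u=np.nonzero(mm); W=np.array([atz(f,(a,b),0.014)[:2] for a,b in zip(u,v)],np.float32)
    W=W[np.hypot(W[:,0]-cx,W[:,1]-cy)<rr+.02]
    print('  mask circ',cv2.minEnclosingCircle(cv2.convexHull(W)))
# bottle
q=(z>0.02)&(np.hypot(x-.535,y+.012)<.04); P=C[q]
for a,b in [(.02,.06),(.065,.08),(.085,.11)]:
    p=P[(P[:,2]>a)&(P[:,2]<b)]; print('bottle',a,len(p),np.percentile(p,[3,50,97],axis=0).tolist())
E
```

```text
rack ((0.4978708326816559, -0.15757885575294495), (0.2341916263103485, 0.14596770703792572), 1.2273619174957275) 0.05449140429033372
[[ 0.3792 -0.0871]
 [ 0.3824 -0.2331]
 [ 0.6165 -0.228 ]
 [ 0.6134 -0.0821]]
sheet pts 24779 [ 0.3885 -0.0449] [0.5946 0.1388]
((0.4921368360519409, 0.0559854656457901), (0.1904841512441635, 0.1842442899942398), 5.845630645751953)
[[ 0.388   0.1379]
 [ 0.4068 -0.0454]
 [ 0.5963 -0.026 ]
 [ 0.5775  0.1573]]
dish 2724 ((0.4464225172996521, -0.1550874263048172), 0.05972437933087349) [[ 0.4004 -0.1996]
 [ 0.4946 -0.1137]]
  mask circ ((0.4425104856491089, -0.15572963654994965), 0.04650329798460007)
small 1208 ((0.5538867115974426, -0.15910159051418304), 0.030371084809303284) [[ 0.5266 -0.1804]
 [ 0.5818 -0.1317]]
  mask circ ((0.5534489154815674, -0.15707531571388245), 0.03079170174896717)
bottle 0.02 350 [[0.5198717769909164, -0.028859926618399853, 0.023239150179599672], [0.5255955019919877, -0.008918516150880696, 0.05676204562533718], [0.5501845286053114, 0.0021372054829157435, 0.05994337405999701]]
bottle 0.065 262 [[0.5253554781340138, -0.02392468633114942, 0.06654957074971549], [0.5314075188842737, -0.011498434752845359, 0.07605095902181619], [0.5450466084085853, -0.0029392270066141432, 0.07828104888756095]]
bottle 0.085 157 [[0.5303730955908835, -0.019171909487849657, 0.08853021410887894], [0.535047986132218, -0.013252572445045272, 0.09699200639033745], [0.5416164558430078, -0.007914191750040095, 0.10110405811874042]]
```

```bash
python3 - <<'E'
from h import *
for n in ['scene','side']:
    f=grab(n); C=cloud(f)
    for l in ['felt_pen','pick','tin','bottle']:
        for r in trace(f,l)[:2]:
            p=C[r['mask']]; p=p[(abs(p[:,2])<.11)&(p[:,2]>0.004)]; print(n,l,round(r['p'],2),r['pixel'],len(p)); 
            if len(p)>20: print(np.percentile(p,[3,50,97],axis=0)); q=cv2.minAreaRect(p[:,:2].astype(np.float32)); print(cv2.boxPoints(q).tolist())
rel([0.535,-0.013,0.12],0)
rel([0.535,-0.013,0.036],0)
E
```

```text
scene felt_pen 0.56 [242.5, 237.9] 349
[[0.6825 0.1518 0.0051]
 [0.6908 0.2175 0.0131]
 [0.7015 0.2758 0.018 ]]
[[0.6745985150337219, 0.14742115139961243], [0.6910495162010193, 0.14510276913642883], [0.7097916007041931, 0.278094083070755], [0.6933405995368958, 0.2804124653339386]]
scene felt_pen 0.47 [257.2, 288.7] 1053
[[0.4479 0.274  0.007 ]
 [0.471  0.3043 0.0249]
 [0.5883 0.4289 0.0516]]
[[0.4428301751613617, 0.27560997009277344], [0.48716017603874207, 0.24539339542388916], [0.5994148254394531, 0.4100794196128845], [0.5550848245620728, 0.4402959942817688]]
scene tin 0.75 [296.8, 213.9] 867
[[ 0.6887 -0.004   0.0067]
 [ 0.7326  0.0489  0.0174]
 [ 0.7895  0.0968  0.0198]]
[[0.6629592180252075, 0.031313516199588776], [0.7570763826370239, -0.03578793630003929], [0.8205834627151489, 0.05328770726919174], [0.7264662981033325, 0.12038916349411011]]
scene bottle 0.76 [366.2, 227.2] 483
[[ 0.5183 -0.023   0.007 ]
 [ 0.5267 -0.0064  0.0457]
 [ 0.5422  0.0029  0.0929]]
[[0.5093739628791809, -0.013597046956419945], [0.5722916722297668, -0.06867918372154236], [0.5943602919578552, -0.043471269
[... 1297 characters left out ...]
.3407 -0.0803  0.0949]]
[[0.30641114711761475, -0.09163691103458405], [0.3358244299888611, -0.10797503590583801], [0.34848248958587646, -0.08518688380718231], [0.3190692067146301, -0.06884875893592834]]
side bottle 0.8 [379.6, 260.8] 855
[[ 0.5179 -0.0308  0.0102]
 [ 0.5268 -0.0222  0.0495]
 [ 0.5425 -0.0075  0.0965]]
[[0.4565706253051758, -0.07062678039073944], [0.4805884063243866, -0.09365156292915344], [0.5518501996994019, -0.019316434860229492], [0.5278323888778687, 0.0037083476781845093]]
t 3.95 cur [ 0.4451 -0.0646  0.3613] psi 0.0 slide [ 0.0899 -0.0515  0.2413] rot [-0.    0.    0.03]
t 3.95 cur [ 0.4451 -0.0646  0.3613] psi 0.0 slide [ 0.0899 -0.0515  0.3253] rot [-0.    0.    0.03]
```

Call:
servo_tool --plan '[{"slide":[0.03,-0.017,0.05],"rotation":[0,0,0],"fingers":1},{"slide":[0.06,-0.034,0.1],"rotation":[0,0,0],"fingers":1},{"slide":[0.089,-0.051,0.15],"rotation":[0,0,0],"fingers":1},{"slide":[0.089,-0.051,0.19],"rotation":[0,0,0],"fingers":1},{"slide":[0.089,-0.051,0.22],"rotation":[0,0,0],"fingers":1},{"slide":[0.089,-0.051,0.22],"rotation":[0,0,0],"fingers":1}]'

```text
clock: 4.7
ee_pos: [0.5331, -0.0134, 0.1393]
eef_rot: [-0.0, 1.0, 0.0, -0.002]
contact_force: [-0.3, 0.6, 0.2]
gripper_width: 0.999
```

```bash
python3 - <<'E'
from h import *
f=grab('wrist'); save(f,'w2.png')
f2=grab('side'); save(f2,'s2.png',(240,160,480,340),3)
rel([0.534,-0.013,0.036],0)
E
```

```text
t 4.8 cur [ 0.5345 -0.0136  0.1426] psi 0.0 slide [-0.0006 -0.0006  0.1066] rot [ 0.   -0.05  0.03]
```

View pics/w2.png

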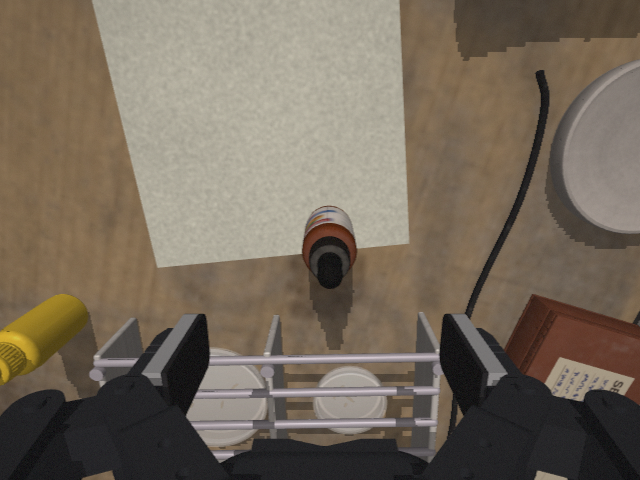

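View pics/s2.png

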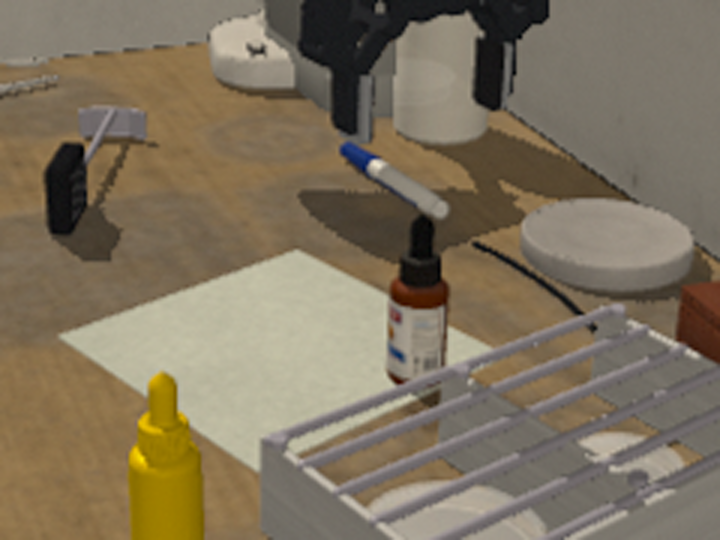

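The crop confirms the brown bottle is under the gripper, at wrist (330,250). The yellow one at (40,330) is the look-alike. I'll descend and grip.

Call:
servo_tool --plan '[{"slide":[0,-0.0005,0.04],"rotation":[0,0,0],"fingers":1},{"slide":[0,-0.0005,0.08],"rotation":[0,0,0],"fingers":1},{"slide":[0,-0.0005,0.105],"rotation":[0,0,0],"fingers":1},{"slide":[0,-0.0005,0.105],"rotation":[0,0,0],"fingers":0.7},{"slide":[0,-0.0005,0.105],"rotation":[0,0,0],"fingers":0.45},{"slide":[0,-0.0005,0.105],"rotation":[0,0,0],"fingers":0.2},{"slide":[0,-0.0005,0.105],"rotation":[0,0,0],"fingers":0.2},{"slide":[0,-0.0005,0.105],"rotation":[0,0,0],"fingers":0.2},{"slide":[0,-0.0005,0.105],"rotation":[0,0,0],"fingers":0.2}]' --squeeze 30

```text
clock: 5.92
ee_pos: [0.5352, -0.0131, 0.0383]
eef_rot: [0.0, 1.0, 0.0, 0.001]
contact_force: [-0.1, -0.1, 7.2]
gripper_width: 0.366
```

```bash
python3 - <<'E'
from h import *
f2=grab('side'); save(f2,'s3.png',(240,160,480,340),3)
rel([0.534,-0.013,0.13],0)
rel([0.615,0.20,0.13],0)
E
```

```text
t 5.97 cur [ 0.5352 -0.0131  0.0383] psi 0.0 slide [-0.0009 -0.0001 -0.0917] rot [ 0.01 -0.17  0.03]
t 5.97 cur [ 0.5352 -0.0131  0.0383] psi 0.0 slide [ 0.0802 -0.2131 -0.0916] rot [ 0.01 -0.17  0.03]
```

View pics/s3.png

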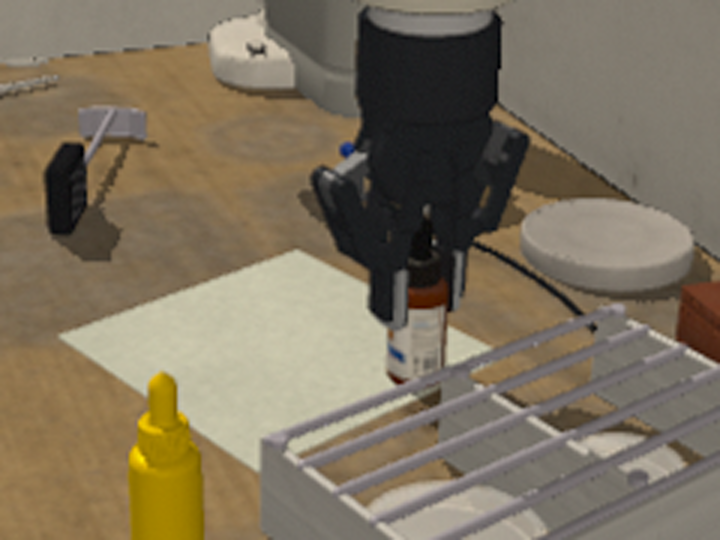

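The bottle is held at an opening of 0.366, about 31 mm. I'll lift and carry it to (0.615, 0.20).

Call:
servo_tool --plan '[{"slide":[0,0,-0.02],"rotation":[0,0,0],"fingers":0.2},{"slide":[0,0,-0.05],"rotation":[0,0,0],"fingers":0.2},{"slide":[0.02,-0.04,-0.05],"rotation":[0,0,0],"fingers":0.2},{"slide":[0.04,-0.09,-0.05],"rotation":[0,0,0],"fingers":0.2},{"slide":[0.06,-0.145,-0.05],"rotation":[0,0,0],"fingers":0.2},{"slide":[0.08,-0.195,-0.05],"rotation":[0,0,0],"fingers":0.2},{"slide":[0.08,-0.213,-0.05],"rotation":[0,0,0],"fingers":0.2},{"slide":[0.08,-0.213,-0.03],"rotation":[0,0,0],"fingers":0.2},{"slide":[0.08,-0.213,-0.015],"rotation":[0,0,0],"fingers":0.2},{"slide":[0.08,-0.213,-0.006],"rotation":[0,0,0],"fingers":0.2},{"slide":[0.08,-0.213,-0.002],"rotation":[0,0,0],"fingers":0.2},{"slide":[0.08,-0.213,-0.002],"rotation":[0,0,0],"fingers":0.2}]'

```text
clock: 7.48
ee_pos: [0.6142, 0.1995, 0.0386]
eef_rot: [-0.0, 1.0, -0.0, 0.0]
contact_force: [-0.7, -0.3, -1.2]
gripper_width: 0.361
```

```bash
python3 - <<'E'
from h import *
o=get_obs(); print(o['contact_force'])
f2=grab('scene'); save(f2,'s4.png',(160,160,420,340),3); print(o['ee_pos'])
C=cloud(f2)
for r in trace(f2,'bottle')[:2]:
    p=C[r['mask']]; print(r['p'],r['pixel'],np.percentile(p,[1,5,50,99],axis=0))
rel([0.615,0.20,0.036],0)
E
```

```text
[-0.6808 -0.3398 -1.2118]
[0.6142 0.1995 0.0386]
0.89 [457.1, 256.9] [[ 0.3134 -0.0927  0.0042]
 [ 0.3144 -0.0888  0.0077]
 [ 0.3239 -0.0749  0.0489]
 [ 0.3416 -0.0656  0.1011]]
0.53 [264.4, 248.2] [[0.5955 0.1879 0.0027]
 [0.5974 0.1914 0.0055]
 [0.6046 0.209  0.0322]
 [0.6219 0.2156 0.091 ]]
t 7.58 cur [0.6142 0.1997 0.0386] psi 0.0 slide [ 0.0008 -0.0003  0.0026] rot [-0.01 -0.02  0.01]
```

View pics/s4.png

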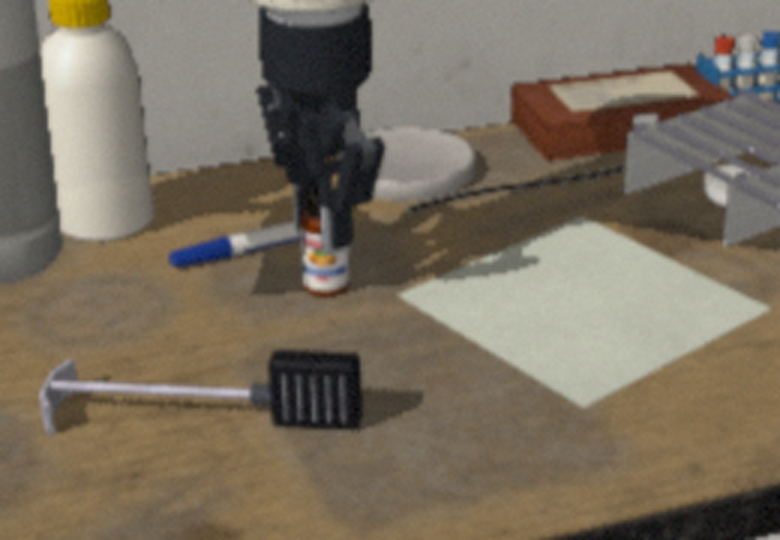

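Call:
servo_tool --plan '[{"slide":[0,0,0.001],"rotation":[0,0,0],"fingers":0.2},{"slide":[0,0,0.002],"rotation":[0,0,0],"fingers":0.2},{"slide":[0,0,0.002],"rotation":[0,0,0],"fingers":0.42},{"slide":[0,0,0.002],"rotation":[0,0,0],"fingers":0.6},{"slide":[0,0,0.002],"rotation":[0,0,0],"fingers":1},{"slide":[0,0,0.0],"rotation":[0,0,0],"fingers":1},{"slide":[0,0,-0.03],"rotation":[0,0,0],"fingers":1},{"slide":[0,0,-0.08],"rotation":[0,0,0],"fingers":1},{"slide":[0,0,-0.13],"rotation":[0,0,0],"fingers":1},{"slide":[0,0,-0.18],"rotation":[0,0,0],"fingers":1},{"slide":[0,0,-0.18],"rotation":[0,0,0],"fingers":1}]'

```text
clock: 8.95
ee_pos: [0.6152, 0.2003, 0.2233]
eef_rot: [-0.001, 1.0, 0.0, 0.003]
contact_force: [-0.2, -0.1, 0.0]
gripper_width: 1.002
```

```bash
python3 - <<'E'
from h import *
o=get_obs(); print(o['contact_force'])
f2=grab('scene'); save(f2,'s5.png',(160,160,420,340),3)
C=cloud(f2)
for r in trace(f2,'bottle')[:2]:
    p=C[r['mask']]; print(r['p'],r['pixel'],np.percentile(p,[1,5,50,99],axis=0))
print(proj(f2,[[.4695,.2905,0],[.5745,.420,0]]))
f=grab('wrist'); save(f,'w5.png')
rel([0.47,0.25,0.25],141)
E
```

```text
[-0.2137 -0.0683  0.0298]
0.81 [456.9, 254.5] [[ 0.3132 -0.0997  0.0018]
 [ 0.3145 -0.0888  0.0071]
 [ 0.3241 -0.0746  0.0474]
 [ 0.344  -0.0655  0.1004]]
0.55 [266.6, 238.1] [[0.5963 0.1879 0.0023]
 [0.5976 0.1908 0.0064]
 [0.6041 0.2049 0.0446]
 [0.6215 0.2157 0.0978]]
[[265.7148 300.942 ]
 [179.0218 297.3391]]
t 9.1 cur [0.6137 0.1999 0.2173] psi 0.0 slide [-0.1437 -0.0502 -0.0325] rot [  -0.06    0.04 -140.97]
```

View pics/s5.png

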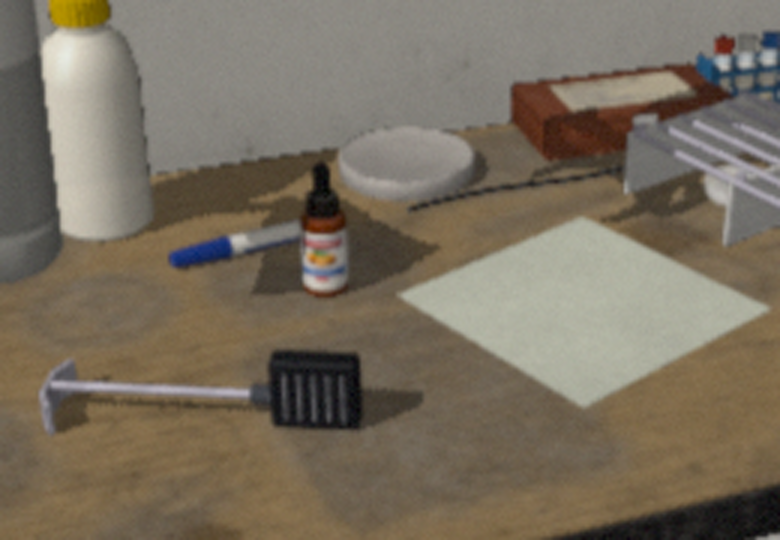

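The bottle stands upright in crop s5 at (325,230), and the pick's handle is at (315,390). Next I'll go above the pick.

Call:
servo_tool --plan '[{"slide":[-0.144,-0.05,-0.03],"rotation":[0,0,-70],"fingers":1},{"slide":[-0.144,-0.05,-0.03],"rotation":[0,0,-70],"fingers":1},{"slide":[-0.144,-0.05,-0.03],"rotation":[0,0,-70],"fingers":1},{"slide":[-0.144,-0.05,-0.03],"rotation":[0,0,-70],"fingers":1},{"slide":[-0.144,-0.05,-0.03],"rotation":[0,0,-141],"fingers":1},{"slide":[-0.144,-0.05,-0.03],"rotation":[0,0,-141],"fingers":1},{"slide":[-0.144,-0.05,-0.03],"rotation":[0,0,-141],"fingers":1},{"slide":[-0.144,-0.05,-0.03],"rotation":[0,0,-141],"fingers":1},{"slide":[-0.144,-0.05,-0.03],"rotation":[0,0,-141],"fingers":1},{"slide":[-0.144,-0.05,-0.03],"rotation":[0,0,-141],"fingers":1},{"slide":[-0.144,-0.05,-0.03],"rotation":[0,0,-141],"fingers":1},{"slide":[-0.144,-0.05,-0.03],"rotation":[0,0,-141],"fingers":1}]'

```text
clock: 10.6
ee_pos: [0.4696, 0.2498, 0.2466]
eef_rot: [-0.001, 0.428, 0.904, -0.001]
contact_force: [0.0, 0.4, -0.3]
gripper_width: 0.997
```

Call:
servo_tool --plan '[{"slide":[0,0,0],"rotation":[0,0,0],"fingers":1},{"slide":[0,0,0],"rotation":[0,0,0],"fingers":1},{"slide":[0,0,0],"rotation":[0,0,0],"fingers":1}]'

```text
clock: 10.98
ee_pos: [0.4699, 0.2499, 0.248]
eef_rot: [-0.0, 0.432, 0.902, -0.0]
contact_force: [0.8, 0.5, 1.1]
gripper_width: 0.998
```

```bash
python3 - <<'E'
from h import *
o=get_obs(); print(o['joint_pos'])
f=grab('wrist'); save(f,'w6.png'); C=cloud(f)
for l in ['pick','hook']:
    for r in pinpoint(f,l)[:2]: print(l,r['p'],r['pixel'],atz(f,r['pixel'],0))
x,y,z=C[...,0],C[...,1],C[...,2]
q=(z>0.044)&(z<0.056)&(np.hypot(x-.47,y-.29)<.06); P=C[q][:,:2].astype(np.float32)
r=cv2.minAreaRect(P); print(len(P),np.median(z[q]),r)
q=(z>0.015)&(z<0.03)&(np.hypot(x-.56,y-.40)<.08)
P=C[q]; print(len(P)); vx=cv2.fitLine(P[:,:2].astype(np.float32),cv2.DIST_HUBER,0,.01,.01); print(vx.ravel())
rel([0.47,0.29,0.014],141)
E
```

```text
[ 0.4408 -0.2011  1.722   0.      1.6212 -1.8071]
pick 0.97 [355.7, 219.5] [0.4685 0.2892 0.    ]
hook 0.75 [384.0, 363.6] [0.5775 0.423  0.    ]
1169 0.04929520205896687 ((0.47019311785697937, 0.29200318455696106), (0.05536837503314018, 0.018074503168463707), 50.38977813720703)
878
[0.6351 0.7724 0.5559 0.3957]
t 11.12 cur [0.4699 0.2499 0.2482] psi 128.9 slide [0.0312 0.0252 0.2342] rot [ -0.    -0.   -12.12]
```

View pics/w6.png

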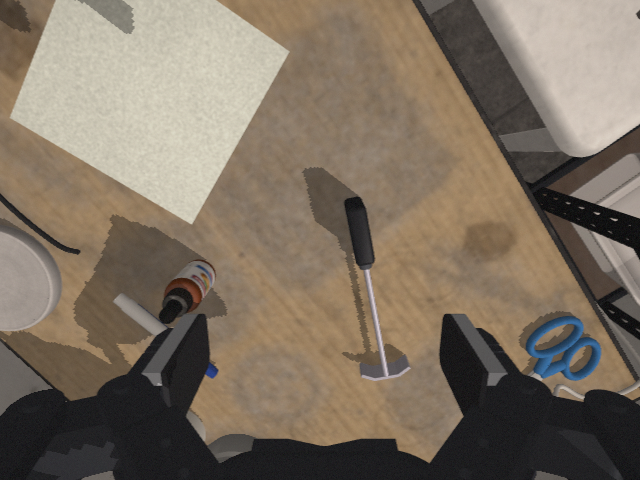

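The pick is clear in the wrist view: handle at (360,232), hook at (385,370), heading 50.5°. I'll descend onto the handle with the jaws at 140.5°.

```bash
python3 - <<'E'
from h import *
rel([0.470,0.2915,0.08],140.5)
rel([0.470,0.2915,0.015],140.5)
E
```

```text
t 11.12 cur [0.4699 0.2499 0.2482] psi 128.9 slide [0.0323 0.0261 0.1682] rot [ -0.    -0.   -11.62]
t 11.12 cur [0.4699 0.2499 0.2482] psi 128.9 slide [0.0323 0.0261 0.2332] rot [ -0.    -0.   -11.62]
```

Call:
servo_tool --plan '[{"slide":[0.016,0.013,0.05],"rotation":[0,0,-6],"fingers":1},{"slide":[0.0323,0.0261,0.1],"rotation":[0,0,-11.6],"fingers":1},{"slide":[0.0323,0.0261,0.15],"rotation":[0,0,-11.6],"fingers":1},{"slide":[0.0323,0.0261,0.19],"rotation":[0,0,-11.6],"fingers":0.8},{"slide":[0.0323,0.0261,0.22],"rotation":[0,0,-11.6],"fingers":0.6},{"slide":[0.0323,0.0261,0.233],"rotation":[0,0,-11.6],"fingers":0.5},{"slide":[0.0323,0.0261,0.233],"rotation":[0,0,-11.6],"fingers":0.5}]'

```text
clock: 12.0
ee_pos: [0.4699, 0.2914, 0.0152]
eef_rot: [-0.0, 0.338, 0.941, -0.0]
contact_force: [0.0, 0.1, 0.0]
gripper_width: 0.502
```

```bash
python3 - <<'E'
from h import *
rel([0.470,0.2915,0.015],140.5)
f=grab('wrist'); save(f,'w7.png')
E
```

```text
t 12.0 cur [0.4699 0.2914 0.0152] psi 140.5 slide [-0.      0.0001  0.0002] rot [-0.04 -0.02  0.03]
```

View pics/w7.png

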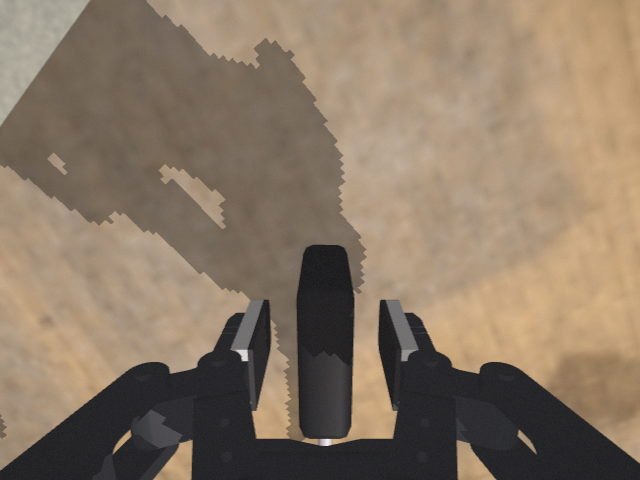

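The handle at (325,340) sits centred and parallel between the pads. I'll close and lift.

Call:
servo_tool --plan '[{"slide":[0,0,0],"rotation":[0,0,0],"fingers":0.3},{"slide":[0,0,0],"rotation":[0,0,0],"fingers":0.1},{"slide":[0,0,0],"rotation":[0,0,0],"fingers":0.05},{"slide":[0,0,0],"rotation":[0,0,0],"fingers":0.05},{"slide":[0,0,0],"rotation":[0,0,0],"fingers":0.05},{"slide":[0,0,-0.01],"rotation":[0,0,0],"fingers":0.05},{"slide":[0,0,-0.04],"rotation":[0,0,0],"fingers":0.05},{"slide":[0,0,-0.09],"rotation":[0,0,0],"fingers":0.05},{"slide":[0,0,-0.14],"rotation":[0,0,0],"fingers":0.05},{"slide":[0,0,-0.19],"rotation":[0,0,0],"fingers":0.05},{"slide":[0,0,-0.19],"rotation":[0,0,0],"fingers":0.05}]' --squeeze 90

```text
clock: 13.42
ee_pos: [0.471, 0.2921, 0.2106]
eef_rot: [0.002, 0.338, 0.941, 0.003]
contact_force: [0.3, 0.3, -1.2]
gripper_width: 0.195
```

```bash
python3 - <<'E'
from h import *
o=get_obs();print(o['ee_pos'],o['gripper_width'],o['contact_force'],o['torque'])
f=grab('wrist'); save(f,'w8.png'); C=cloud(f)
for l in ['pick','hook']:
    for r in pinpoint(f,l)[:2]: print(l,r['p'],r['pixel'],atz(f,r['pixel'],.19))
f=grab('scene'); save(f,'s8.png'); 
for l in ['pick','hook']:
    for r in pinpoint(f,l)[:2]: print(l,r['p'],r['pixel'],atz(f,r['pixel'],.19))
E
```

```text
[0.471  0.2921 0.2106] 0.19460183977225373 [ 0.2909  0.3037 -1.2289] [ 0.0372  0.0322 -0.0084]
pick 0.96 [326.1, 301.6] [0.4727 0.2946 0.19  ]
pick 0.77 [261.3, 209.4] [0.4705 0.2901 0.19  ]
hook 0.9 [164.6, 209.4] [0.5639 0.426  0.19  ]
hook 0.57 [295.8, 219.0] [0.4054 0.2624 0.19  ]
```

View pics/s8.png

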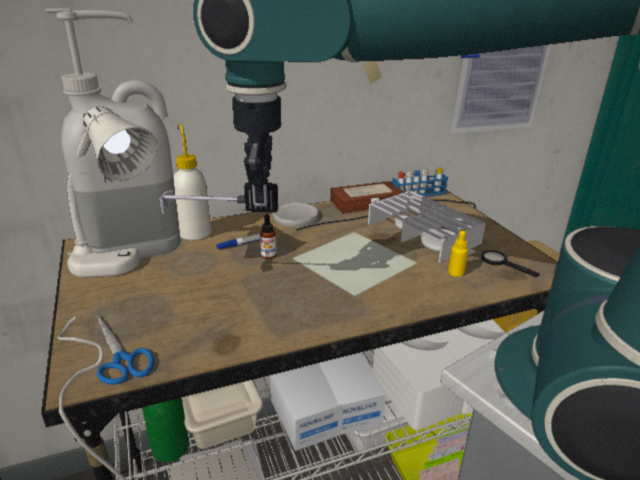

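The pick is held level. The next move is to turn it to face the mouth, staged high in front of the dish's bay.

```bash
cat >> h.py <<'E'
M=np.array([.4963,-.0851]); YA=1.2
yd=np.array([-np.sin(np.radians(YA)),np.cos(np.radians(YA))]); xd=np.array([yd[1],-yd[0]])
def rk(x,y,z): p=M+x*xd+y*yd; return [p[0],p[1],z]
def tork(p): d=np.array(p)[:2]-M; return np.array([d@xd,d@yd])
E
python3 - <<'E'
from h import *
rel(rk(-.0555,.215,.15),1.2)
E
```

```text
t 13.72 cur [0.4696 0.2912 0.204 ] psi 140.5 slide [-0.0776 -0.1465  0.0542] rot [ -0.1    0.11 139.35]
```

Call:
servo_tool --plan '[{"slide":[-0.0776,-0.1465,0],"rotation":[0,0,70],"fingers":0.05},{"slide":[-0.0776,-0.1465,0],"rotation":[0,0,70],"fingers":0.05},{"slide":[-0.0776,-0.1465,0],"rotation":[0,0,70],"fingers":0.05},{"slide":[-0.0776,-0.1465,0],"rotation":[0,0,70],"fingers":0.05},{"slide":[-0.0776,-0.1465,0],"rotation":[0,0,70],"fingers":0.05},{"slide":[-0.0776,-0.1465,0],"rotation":[0,0,139],"fingers":0.05},{"slide":[-0.0776,-0.1465,0],"rotation":[0,0,139],"fingers":0.05},{"slide":[-0.0776,-0.1465,0],"rotation":[0,0,139],"fingers":0.05},{"slide":[-0.0776,-0.1465,0.02],"rotation":[0,0,139],"fingers":0.05},{"slide":[-0.0776,-0.1465,0.04],"rotation":[0,0,139],"fingers":0.05},{"slide":[-0.0776,-0.1465,0.05],"rotation":[0,0,139],"fingers":0.05},{"slide":[-0.0776,-0.1465,0.05],"rotation":[0,0,139],"fingers":0.05}]'

```text
clock: 15.22
ee_pos: [0.4361, 0.1289, 0.1536]
eef_rot: [0.0, 0.995, 0.098, -0.001]
contact_force: [1.0, 0.0, -0.2]
gripper_width: 0.199
```

```bash
python3 - <<'E'
from h import *
rel(rk(-.0555,.215,.15),1.2)
rel(rk(-.0555,.215,.035),1.2)
E
```

```text
t 15.22 cur [0.4361 0.1289 0.1536] psi 11.3 slide [0.0002 0.0002 0.0036] rot [ 0.02  0.15 10.08]
t 15.22 cur [0.4361 0.1289 0.1536] psi 11.3 slide [0.0005 0.0002 0.1186] rot [ 0.02  0.15 10.08]
```

Call:
servo_tool --plan '[{"slide":[0,0,0.03],"rotation":[0,0,6],"fingers":0.05},{"slide":[0,0,0.06],"rotation":[0,0,10.1],"fingers":0.05},{"slide":[0,0,0.09],"rotation":[0,0,10.1],"fingers":0.05},{"slide":[0,0,0.11],"rotation":[0,0,10.1],"fingers":0.05},{"slide":[0,0,0.118],"rotation":[0,0,10.1],"fingers":0.05},{"slide":[0,0,0.118],"rotation":[0,0,10.1],"fingers":0.05},{"slide":[0,0,0.118],"rotation":[0,0,10.1],"fingers":0.05}]'

```text
clock: 16.1
ee_pos: [0.4372, 0.1291, 0.0381]
eef_rot: [-0.0, 1.0, 0.013, 0.0]
contact_force: [0.0, -0.1, -0.6]
gripper_width: 0.201
```

```bash
python3 - <<'E'
from h import *
o=get_obs();print(o['ee_pos'],o['gripper_width'])
F={}
hp={}
for n in ['wrist','scene','side']:
    f=grab(n); save(f,'a_%s.png'%n); F[n]=f
    for l in ['hook','pick']:
        r=pinpoint(f,l)
        if r: print(n,l,r[0]['p'],r[0]['pixel'],atz(f,r[0]['pixel'],.02),tork(atz(f,r[0]['pixel'],.02))); hp[n,l]=r[0]['pixel']
for l in ['hook']:
  if ('side',l) in hp and ('scene',l) in hp: print(tri(F['side'],hp['side',l],F['scene'],hp['scene',l]))
import pickle; pickle.dump(F,open('/tmp/a.pkl','wb'))
rel(rk(-.0555,.215,.035),1.2)
# rack check: project rack corners top into wrist pic and side
for n in ['wrist','side']:
    f=F[n]; im=f['frame'][:,:,::-1].copy()
    pts=[rk(x,y,z) for z in (0,.056) for x,y in [(-.1155,0),(.1155,0),(.1155,-.145),(-.1155,-.145)]]+[rk(0,0,.056),rk(0,-.145,.056)]
    for p in proj(f,pts): cv2.circle(im,tuple(int(v) for v in np.round(p)),2,(0,0,255),-1)
    cv2.imwrite('pics/ov_%s.png'%n,im)
E
```

```text
[0.4372 0.1291 0.0381] 0.20111882625639968
wrist pick 0.62 [323.4, 301.7] [0.4373 0.1275 0.02  ] [-0.0546  0.2138]
scene hook 0.61 [403.0, 251.9] [ 0.4334 -0.0311  0.02  ] [-0.0618  0.0553]
scene pick 0.65 [354.2, 261.2] [0.4628 0.0804 0.02  ] [-0.03    0.1662]
side hook 0.69 [345.1, 297.4] [ 0.4453 -0.0418  0.02  ] [-0.0501  0.0444]
side pick 0.85 [286.6, 259.9] [0.4327 0.122  0.02  ] [-0.0593  0.2084]
(array([ 0.4443, -0.04  ,  0.0158]), np.float64(0.007245111040616806))
t 16.55 cur [0.4368 0.129  0.0374] psi 1.5 slide [-0.0005  0.0003  0.0024] rot [-0.   -0.01  0.33]
```

View pics/ov_wrist.png

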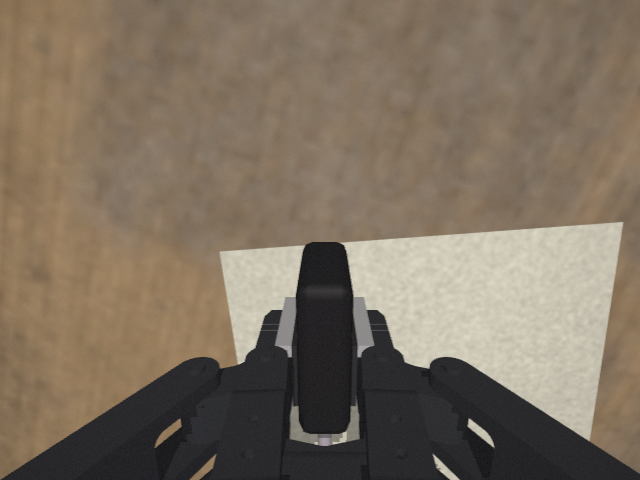

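View pics/ov_side.png

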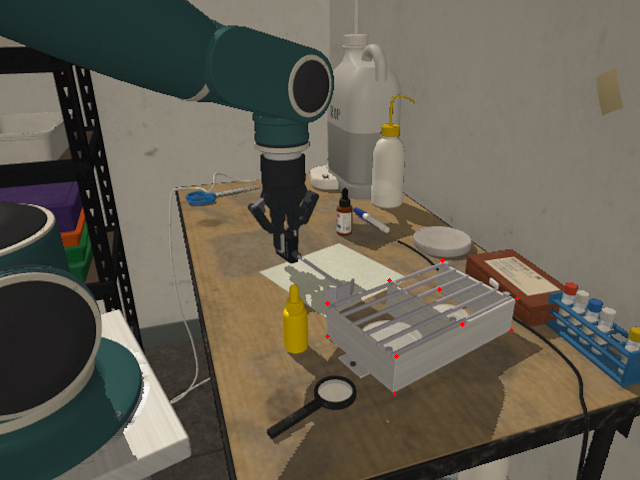

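```bash
python3 - <<'E'
from h import *
import pickle
F=pickle.load(open('/tmp/a.pkl','rb'))
f=F['wrist']; C=cloud(f); o=f['_obs']; z=C[...,2]
u0=np.zeros((480,640),bool); u0[235:440,290:360]=1
q=u0&(z>.055)&(z<.095); P=C[q]; print(len(P),np.percentile(z[q],[5,50,95]))
q&=abs(z-np.percentile(z[q],60))<.005; P=C[q]
r=cv2.minAreaRect(P[:,:2].astype(np.float32)); print(r,'ee',o['ee_pos']); print(P.min(0),P.max(0))
# slope of handle top along y
A=np.c_[P[:,1]-P[:,1].mean(),np.ones(len(P))]; print('tilt dz/dy',np.linalg.lstsq(A,P[:,2],rcond=None)[0])
save(F['side'],'a_sidec.png',(260,220,500,400),3)
# side blade depth
f=F['side'];C=cloud(f)
q=(C[...,1]<-.02)&(C[...,1]>-.06)&(C[...,0]>.39)&(C[...,0]<.49)&(C[...,2]>.012)&(C[...,2]<.08)
P=C[q];print(len(P),np.percentile(P,[2,50,98],axis=0)); pickle.dump(P,open('/tmp/bl.pkl','wb'))
E
```

```text
10238 [0.0616 0.0705 0.0751]
((0.4379204511642456, 0.12941394746303558), (0.022127799689769745, 0.056045860052108765), 3.340632200241089) ee [0.4372 0.1291 0.0381]
[0.4262 0.1013 0.0658] [0.4484 0.1574 0.0757]
tilt dz/dy [-0.0157  0.0706]
426 [[ 0.4138 -0.0437  0.0217]
 [ 0.4369 -0.0406  0.0349]
 [ 0.4651 -0.0254  0.0444]]
```

View pics/a_sidec.png

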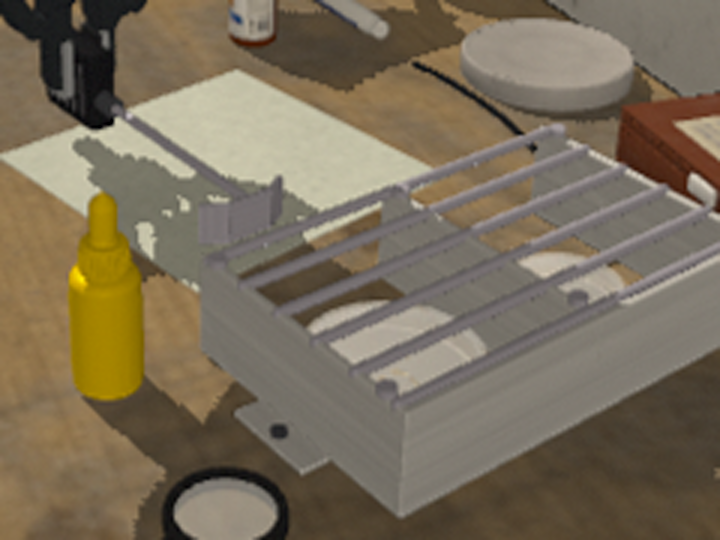

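The hook is where expected, with its blade centred on x=0.44 and underside at about 0.022 m. It can go in over the dish now.

```bash
python3 - <<'E'
from h import *
rel(rk(-.055,.215,.0355),1.2)
rel(rk(-.055,.0427,.0355),1.2)
E
```

```text
t 16.55 cur [0.4368 0.129  0.0374] psi 1.5 slide [-0.      0.0003  0.0019] rot [-0.   -0.01  0.33]
t 16.55 cur [0.4368 0.129  0.0374] psi 1.5 slide [-0.001   0.1726  0.0019] rot [-0.   -0.01  0.33]
```

Call:
servo_tool --plan '[{"slide":[0,0.02,0],"rotation":[0,0,0],"fingers":0.05},{"slide":[0,0.045,0],"rotation":[0,0,0],"fingers":0.05},{"slide":[0,0.07,0],"rotation":[0,0,0],"fingers":0.05},{"slide":[0,0.09,0],"rotation":[0,0,0],"fingers":0.05},{"slide":[0,0.1,0],"rotation":[0,0,0],"fingers":0.05},{"slide":[0,0.1,0],"rotation":[0,0,0],"fingers":0.05},{"slide":[0,0.1,0],"rotation":[0,0,0],"fingers":0.05}]'

```text
clock: 17.42
ee_pos: [0.4395, 0.0295, 0.0373]
eef_rot: [-0.0, 1.0, 0.013, -0.0]
contact_force: [0.4, 0.3, -0.4]
gripper_width: 0.196
```

```bash
python3 - <<'E'
from h import *
rel(rk(-.055,.0427,.0355),1.2)
f=grab('side'); save(f,'b_sidec.png',(260,220,500,400),3)
E
```

```text
t 17.43 cur [0.4395 0.0295 0.0373] psi 1.5 slide [-0.001   0.0731  0.0018] rot [-0.01  0.    0.34]
```

View pics/b_sidec.png

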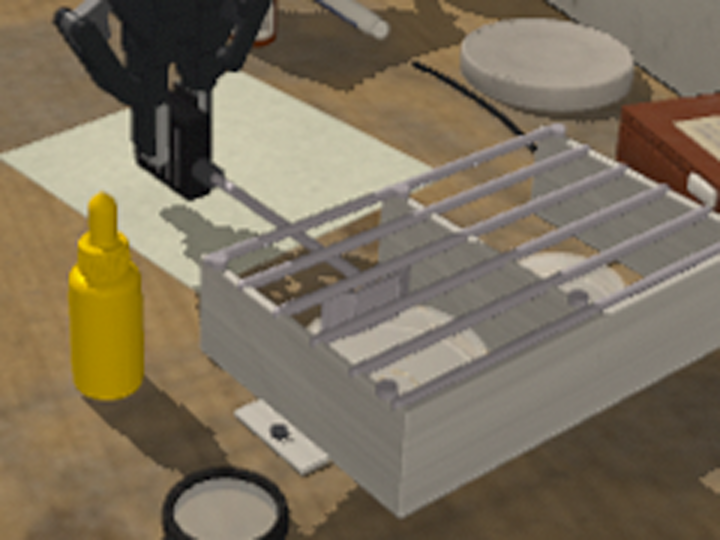

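The hook is in the bay just above the dish's near edge, and no force is showing. I'll advance the remaining 73 mm.

Call:
servo_tool --plan '[{"slide":[0,0.015,0.001],"rotation":[0,0,0.3],"fingers":0.05},{"slide":[0,0.035,0.001],"rotation":[0,0,0.3],"fingers":0.05},{"slide":[-0.0005,0.055,0.001],"rotation":[0,0,0.3],"fingers":0.05},{"slide":[-0.001,0.068,0.001],"rotation":[0,0,0.3],"fingers":0.05},{"slide":[-0.001,0.073,0.001],"rotation":[0,0,0.3],"fingers":0.05},{"slide":[-0.001,0.073,0.001],"rotation":[0,0,0.3],"fingers":0.05},{"slide":[-0.001,0.073,0.001],"rotation":[0,0,0.3],"fingers":0.05}]'

```text
clock: 18.35
ee_pos: [0.4404, -0.0436, 0.0363]
eef_rot: [-0.0, 1.0, 0.011, -0.0]
contact_force: [-0.5, 0.1, -0.7]
gripper_width: 0.195
```

```bash
python3 - <<'E'
from h import *
rel(rk(-.055,.0427,.0155),1.2)
f=grab('side'); save(f,'c_sidec.png',(300,270,420,360),6)
C=cloud(f); print([proj(f,[rk(-.055+dx,-.1253,.02)])[0] for dx in (-.027,0,.027)])
f=grab('scene');save(f,'c_scene.png',(340,180,500,300),5)
E
```

```text
t 18.35 cur [ 0.4404 -0.0436  0.0363] psi 1.3 slide [ 0.     -0.      0.0208] rot [-0.01  0.    0.05]
[array([404.033 , 361.4374]), array([419.2389, 353.8651]), array([433.8064, 346.6106])]
```

View pics/c_sidec.png

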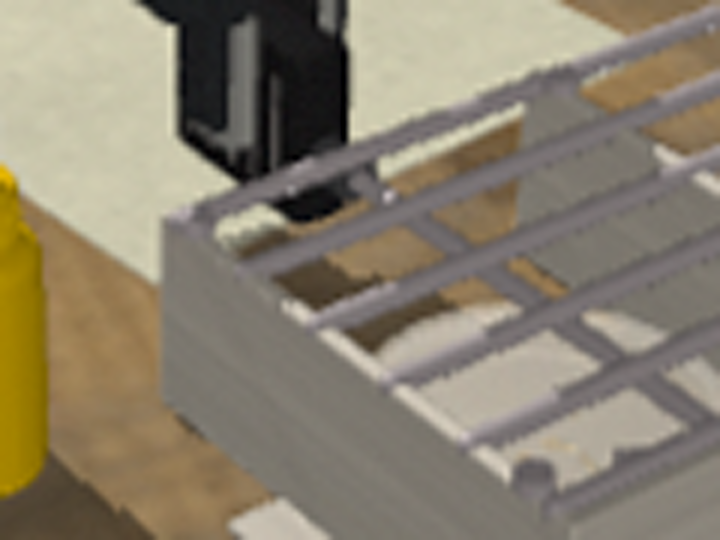

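View pics/c_scene.png

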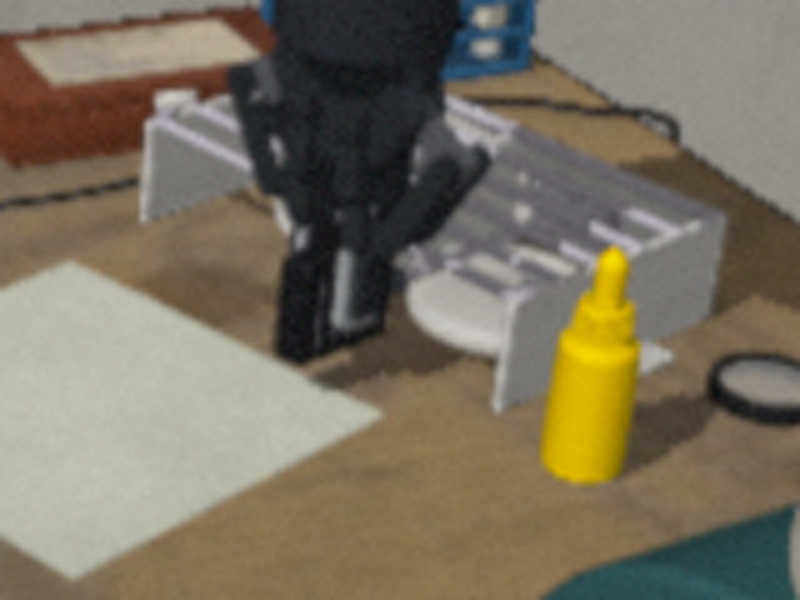

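Call:
servo_tool --plan '[{"slide":[0,0,0.004],"rotation":[0,0,0],"fingers":0.05},{"slide":[0,0,0.008],"rotation":[0,0,0],"fingers":0.05},{"slide":[0,0,0.011],"rotation":[0,0,0],"fingers":0.05},{"slide":[0,0,0.011],"rotation":[0,0,0],"fingers":0.05}]'

```text
clock: 18.95
ee_pos: [0.4402, -0.0439, 0.025]
eef_rot: [-0.0, 1.0, 0.011, -0.0]
contact_force: [1.0, 0.4, -1.0]
gripper_width: 0.198
```

The underside is at about 10 mm, below the lid height, with no upward force, so the hook is behind the dish. I'll finish lowering.

Call:
servo_tool --plan '[{"slide":[0,0,0.004],"rotation":[0,0,0],"fingers":0.05},{"slide":[0,0,0.007],"rotation":[0,0,0],"fingers":0.05},{"slide":[0,0,0.0085],"rotation":[0,0,0],"fingers":0.05},{"slide":[0,0,0.0085],"rotation":[0,0,0],"fingers":0.05},{"slide":[0,0,0.0085],"rotation":[0,0,0],"fingers":0.05}]'

```text
clock: 19.58
ee_pos: [0.4404, -0.044, 0.0169]
eef_rot: [0.0, 1.0, 0.011, 0.0]
contact_force: [-0.5, -0.3, 0.8]
gripper_width: 0.199
```

```bash
python3 - <<'E'
from h import *
o=get_obs(); print(o['contact_force'],o['torque'])
f=grab('side'); save(f,'d_sidec.png',(300,270,420,360),6)
r=trace(f,'dish'); C=cloud(f)
for a in r[:3]: print(a['p'],a['pixel'])
rel(rk(-.055,.0427,.0155),1.2)
rel(rk(-.055,.12,.0165),1.2)
E
```

```text
[-0.4546 -0.3368  0.7991] [-0.0492  0.0354 -0.0533]
0.96 [390.9, 331.1]
t 19.68 cur [ 0.4404 -0.044   0.0168] psi 1.2 slide [ 0.     -0.0004  0.0013] rot [ 0.   -0.    0.03]
t 19.68 cur [ 0.4404 -0.044   0.0168] psi 1.2 slide [ 0.     -0.0777  0.0003] rot [ 0.   -0.    0.03]
```

View pics/d_sidec.png

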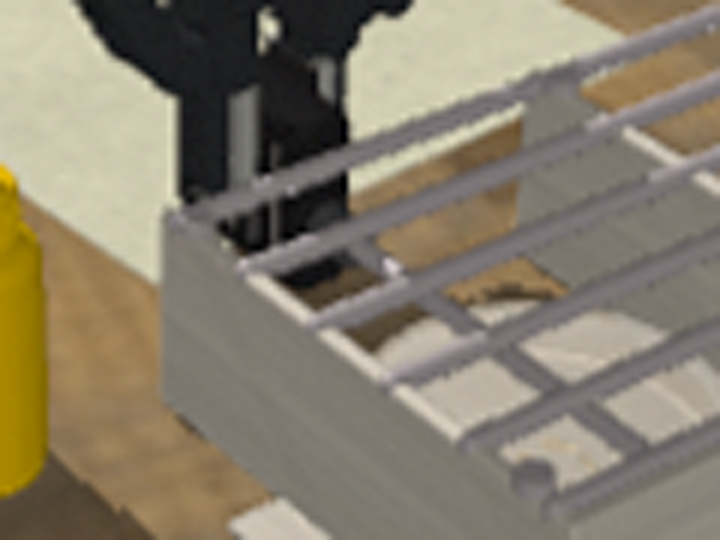

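The hook is seated behind the dish at z≈2 mm. I'll start the drag slowly and straight.

Call:
servo_tool --plan '[{"slide":[0,-0.004,0],"rotation":[0,0,0],"fingers":0.05},{"slide":[0,-0.008,0],"rotation":[0,0,0],"fingers":0.05},{"slide":[0,-0.012,0],"rotation":[0,0,0],"fingers":0.05},{"slide":[0,-0.016,0],"rotation":[0,0,0],"fingers":0.05},{"slide":[0,-0.021,0],"rotation":[0,0,0],"fingers":0.05},{"slide":[0,-0.026,0],"rotation":[0,0,0],"fingers":0.05},{"slide":[0,-0.032,0],"rotation":[0,0,0],"fingers":0.05},{"slide":[0,-0.038,0],"rotation":[0,0,0],"fingers":0.05},{"slide":[0,-0.044,0],"rotation":[0,0,0],"fingers":0.05},{"slide":[0,-0.05,0],"rotation":[0,0,0],"fingers":0.05}]'

```text
clock: 20.92
ee_pos: [0.4393, 0.0065, 0.0168]
eef_rot: [-0.0, 1.0, 0.011, -0.0]
contact_force: [0.1, -0.9, 0.1]
gripper_width: 0.198
```

```bash
python3 - <<'E'
from h import *
o=get_obs(); print(o['contact_force'],o['torque'])
f=grab('side'); save(f,'e_sidec.png',(280,250,440,370),5)
for l in ['dish','hook']:
    for a in pinpoint(f,l)[:2]: print(l,a['p'],a['pixel'],atz(f,a['pixel']),tork(atz(f,a['pixel'])))
rel(rk(-.055,.2,.0165),1.2)
E
```

```text
[ 0.0929 -0.8894  0.1188] [-0.2649  0.0126 -0.0351]
dish 0.79 [372.1, 333.5] [ 0.4388 -0.1194  0.    ] [-0.0582 -0.0331]
hook 0.9 [395.0, 349.3] [ 0.4421 -0.1667 -0.    ] [-0.0559 -0.0805]
t 21.07 cur [0.4393 0.0064 0.0168] psi 1.3 slide [ 0.0001 -0.1073  0.0004] rot [-0.01 -0.    0.06]
```

View pics/e_sidec.png

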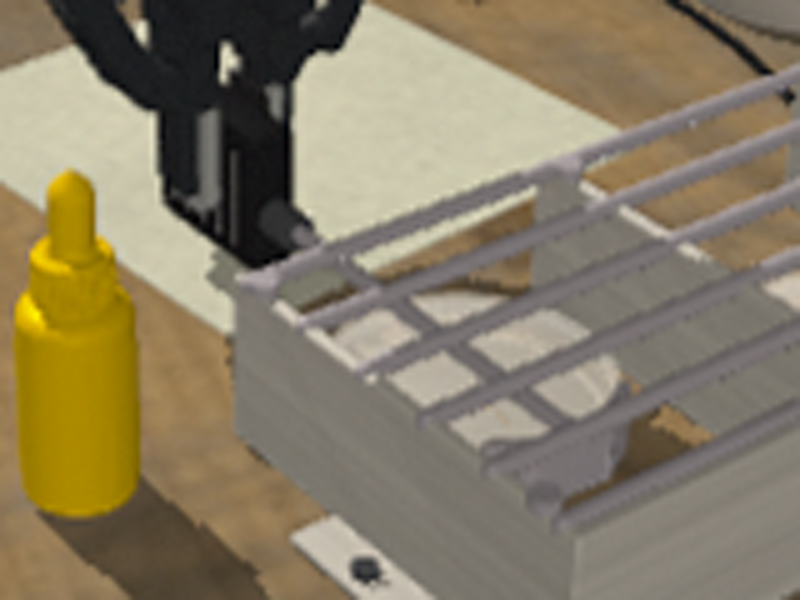

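The dish is cupped and following; I'll continue straight until it clears the mouth.

Call:
servo_tool --plan '[{"slide":[0,-0.006,0],"rotation":[0,0,0],"fingers":0.05},{"slide":[0,-0.013,0],"rotation":[0,0,0],"fingers":0.05},{"slide":[0,-0.02,0],"rotation":[0,0,0],"fingers":0.05},{"slide":[0,-0.027,0],"rotation":[0,0,0],"fingers":0.05},{"slide":[0,-0.034,0],"rotation":[0,0,0],"fingers":0.05},{"slide":[0,-0.041,0],"rotation":[0,0,0],"fingers":0.05},{"slide":[0,-0.048,0],"rotation":[0,0,0],"fingers":0.05},{"slide":[0,-0.055,0],"rotation":[0,0,0],"fingers":0.05},{"slide":[0,-0.062,0],"rotation":[0,0,0],"fingers":0.05},{"slide":[0,-0.069,0],"rotation":[0,0,0],"fingers":0.05},{"slide":[0,-0.077,0],"rotation":[0,0,0],"fingers":0.05},{"slide":[0,-0.086,0],"rotation":[0,0,0],"fingers":0.05}]'

```text
clock: 22.58
ee_pos: [0.4375, 0.0926, 0.0168]
eef_rot: [-0.0, 1.0, 0.011, -0.0]
contact_force: [-0.1, -1.4, -0.3]
gripper_width: 0.197
```

```bash
python3 - <<'E'
from h import *
o=get_obs(); print(o['contact_force'],o['torque'])
f=grab('side'); save(f,'f_sidec.png',(240,220,440,370),4)
f2=grab('scene')
for ff in (f,f2):
  for l in ['dish','hook']:
    for a in pinpoint(ff,l)[:2]: print(l,a['p'],a['pixel'],atz(ff,a['pixel']),tork(atz(ff,a['pixel'])))
q=o['eef_rot']; H=o['ee_pos'][:2]
# plan arcs: dish D(t), theta(t)
D0=H+0.125*np.array([np.sin(np.radians(1.3)),-np.cos(np.radians(1.3))]); print('D0',D0,tork(D0))
D1=np.array([.487,.054]); N=12
Rt=R.from_quat([q[1],q[2],q[3],q[0]])
for i in range(1,N+1):
    s=i/N; th=-1.3+ (22+1.3)*min(1,s*1.6); D=D0+(D1-D0)*s; t=np.radians(th)
    Hh=D+.125*np.array([np.sin(t),np.cos(t)]); sl=Rt.inv().apply([*(Hh-H),0]); print(np.round(sl[:2],3), 'rotz',round(th+1.3,1), Hh)
E
```

```text
[-0.0811 -1.4091 -0.2578] [-0.2481 -0.0062 -0.0269]
dish 0.87 [336.1, 302.5] [ 0.4433 -0.0199  0.    ] [-0.0516  0.0663]
hook 0.97 [358.5, 320.2] [ 0.4429 -0.0807  0.    ] [-0.0532  0.0055]
dish 0.67 [401.4, 260.9] [ 0.4313 -0.0268  0.    ] [-0.0638  0.0597]
hook 0.67 [414.7, 252.7] [ 0.4405 -0.0765  0.    ] [-0.0556  0.0097]
hook 0.63 [295.1, 217.6] [0.7419 0.0428 0.    ] [0.2482 0.1227]
D0 [ 0.4403 -0.0324] [-0.0549  0.0539]
[ 0.011 -0.007] rotz 3.1 [0.4481 0.0998]
[ 0.022 -0.014] rotz 6.2 [0.4588 0.1066]
[ 0.032 -0.02 ] rotz 9.3 [0.4694 0.113 ]
[ 0.043 -0.026] rotz 12.4 [0.48   0.1191]
[ 0.054 -0.031] rotz 15.5 [0.4905 0.1248]
[ 0.064 -0.036] rotz 18.6 [0.5009 0.1301]
[ 0.075 -0.041] rotz 21.7 [0.5112 0.1351]
[ 0.082 -0.047] rotz 23.3 [0.5183 0.1411]
[ 0.086 -0.054] rotz 23.3 [0.5222 0.1483]
[ 0.09  -0.061] rotz 23.3 [0.526  0.1555]
[ 0.094 -0.068] rotz 23.3 [0.5299 0.1627]
[ 0.098 -0.075] rotz 23.3 [0.5338 0.1699]
```

View pics/f_sidec.png

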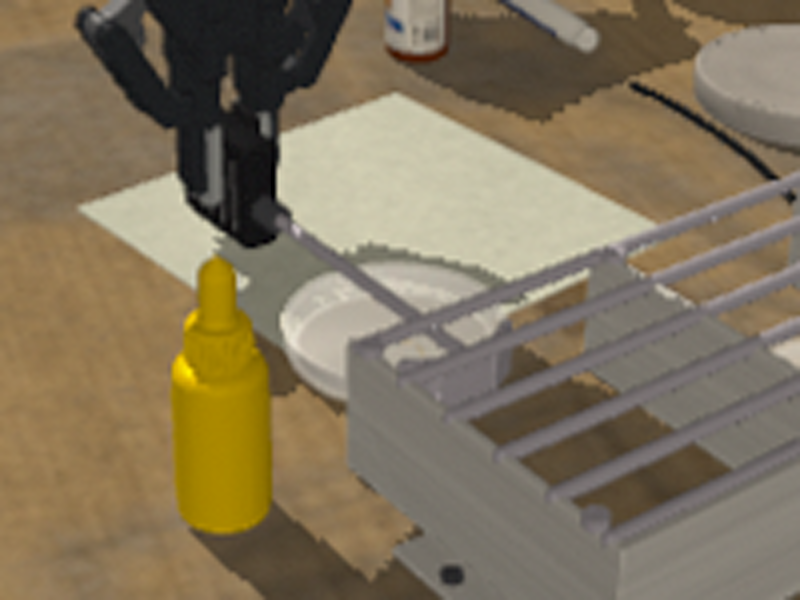

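The dish is clear of the mouth at rack y≈0.055, at crop (390,325). Next I'll steer it diagonally onto the sheet with a slight yaw, keeping away from the bottle.

```bash
python3 - <<'E'
from h import *
o=get_obs()
q=o['eef_rot']; H=o['ee_pos'][:2]
D0=H+0.125*np.array([np.sin(np.radians(1.3)),-np.cos(np.radians(1.3))])
D1=np.array([.48,.054]); N=12
Rt=R.from_quat([q[1],q[2],q[3],q[0]])
for i in range(1,N+1):
    s=i/N; th=-1.3+ (15+1.3)*min(1,s*1.6); D=D0+(D1-D0)*s; t=np.radians(th)
    Hh=D+.125*np.array([np.sin(t),np.cos(t)]); sl=Rt.inv().apply([*(Hh-H),0]); print(np.round(sl[:2],3), 'rotz',round(th+1.3,1), Hh)
E
```

```text
[ 0.008 -0.007] rotz 2.2 [0.4455 0.0992]
[ 0.016 -0.014] rotz 4.3 [0.4536 0.1063]
[ 0.025 -0.021] rotz 6.5 [0.4616 0.1132]
[ 0.033 -0.027] rotz 8.7 [0.4696 0.12  ]
[ 0.041 -0.034] rotz 10.9 [0.4776 0.1265]
[ 0.049 -0.04 ] rotz 13.0 [0.4856 0.1329]
[ 0.057 -0.046] rotz 15.2 [0.4935 0.1391]
[ 0.063 -0.052] rotz 16.3 [0.4991 0.1457]
[ 0.066 -0.06 ] rotz 16.3 [0.5024 0.153 ]
[ 0.07  -0.067] rotz 16.3 [0.5057 0.1602]
[ 0.073 -0.074] rotz 16.3 [0.509  0.1675]
[ 0.077 -0.081] rotz 16.3 [0.5124 0.1747]
```

Call:
servo_tool --plan '[{"slide":[0.008,-0.007,0],"rotation":[0,0,2.2],"fingers":0.05},{"slide":[0.016,-0.014,0],"rotation":[0,0,4.3],"fingers":0.05},{"slide":[0.025,-0.021,0],"rotation":[0,0,6.5],"fingers":0.05},{"slide":[0.033,-0.027,0],"rotation":[0,0,8.7],"fingers":0.05},{"slide":[0.041,-0.034,0],"rotation":[0,0,10.9],"fingers":0.05},{"slide":[0.049,-0.04,0],"rotation":[0,0,13],"fingers":0.05},{"slide":[0.057,-0.046,0],"rotation":[0,0,15.2],"fingers":0.05},{"slide":[0.063,-0.052,0],"rotation":[0,0,16.3],"fingers":0.05},{"slide":[0.063,-0.052,0],"rotation":[0,0,16.3],"fingers":0.05}]'

```text
clock: 24.0
ee_pos: [0.4996, 0.1456, 0.0168]
eef_rot: [-0.0, 0.991, -0.131, 0.0]
contact_force: [0.2, 0.9, 0.4]
gripper_width: 0.197
```

```bash
python3 - <<'E'
from h import *
o=get_obs(); print(o['contact_force'],o['torque'])
f=grab('side'); save(f,'g_sidec.png',(240,180,440,330),4)
f2=grab('scene'); save(f2,'g_scene.png',(240,180,460,330),3)
for ff in (f,f2):
  for l in ['dish','hook']:
    for a in pinpoint(ff,l)[:1]: print(l,a['p'],a['pixel'],atz(ff,a['pixel']),tork(atz(ff,a['pixel'])))
rel([.51,.17,.0165])
E
```

```text
[0.1526 0.8707 0.3628] [-0.0229 -0.043   0.0171]
dish 0.8 [328.8, 285.2] [0.4645 0.0329 0.    ] [-0.0293  0.1187]
hook 0.78 [342.4, 300.7] [ 0.4549 -0.0211  0.    ] [-0.04    0.0648]
dish 0.68 [267.3, 255.4] [0.617  0.1989 0.    ] [0.1266 0.2814]
hook 0.93 [392.5, 259.0] [ 0.4483 -0.0166  0.    ] [-0.0466  0.0695]
t 24.3 cur [0.4992 0.1452 0.0168] psi -15.1 slide [ 0.004  -0.0267  0.0003] rot [-0. -0.  0.]
```

View pics/g_sidec.png

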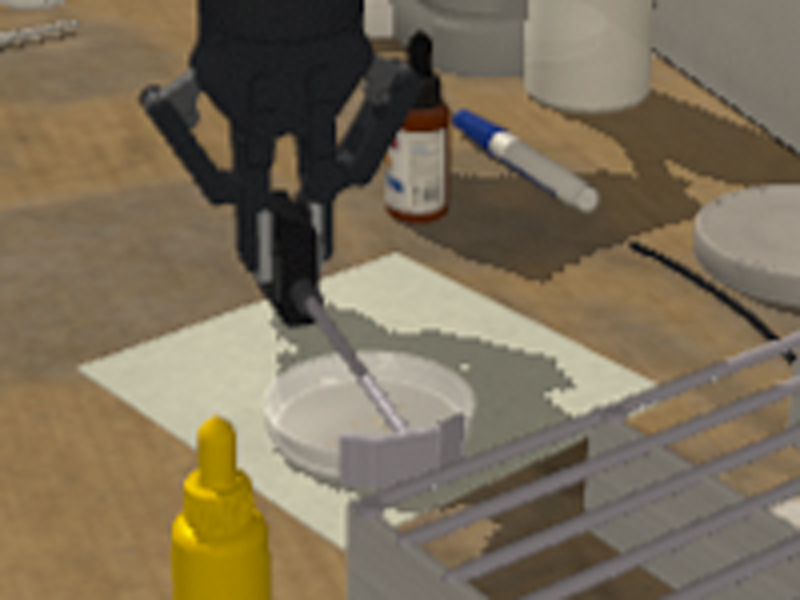

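View pics/g_scene.png

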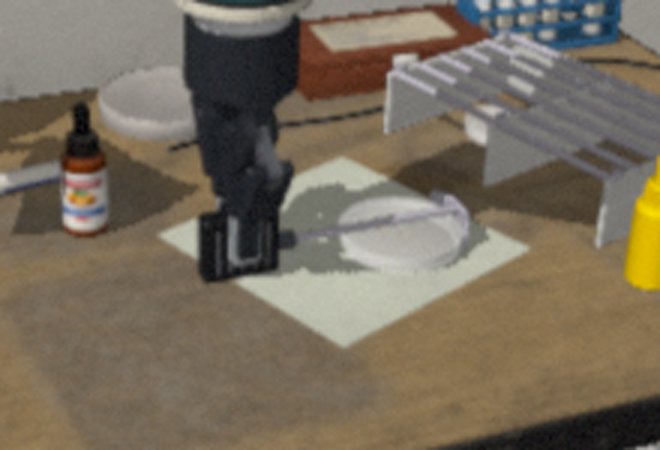

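The dish is at about (0.464, 0.025) with the bottle clear of the gripper. I'll pull about 28 mm more along the pick axis.

Call:
servo_tool --plan '[{"slide":[0,-0.006,0],"rotation":[0,0,0],"fingers":0.05},{"slide":[0,-0.012,0],"rotation":[0,0,0],"fingers":0.05},{"slide":[0,-0.018,0],"rotation":[0,0,0],"fingers":0.05},{"slide":[0,-0.023,0],"rotation":[0,0,0],"fingers":0.05},{"slide":[0,-0.028,0],"rotation":[0,0,0],"fingers":0.05},{"slide":[0,-0.028,0],"rotation":[0,0,0],"fingers":0.05},{"slide":[0,-0.02,0],"rotation":[0,0,0],"fingers":0.05},{"slide":[0,-0.016,0],"rotation":[0,0,0],"fingers":0.05},{"slide":[0,-0.016,0],"rotation":[0,0,0],"fingers":0.05}]'

```text
clock: 25.42
ee_pos: [0.5034, 0.1602, 0.0168]
eef_rot: [0.0, 0.991, -0.131, 0.0]
contact_force: [-0.3, -0.4, 0.3]
gripper_width: 0.196
```

```bash
python3 - <<'E'
from h import *
o=get_obs(); print(o['contact_force'],o['torque'])
f=grab('side'); save(f,'h_sidec.png',(240,180,440,330),4); C=cloud(f)
r=trace(f,'dish')
for a in r[:2]:
    p=C[a['mask']]; p=p[(p[:,2]>.008)&(p[:,2]<.017)]; print(a['p'],a['pixel'],np.percentile(p,[1,50,99],axis=0), cv2.minEnclosingCircle(p[:,:2].astype(np.float32)))
f2=grab('scene')
for ff in (f,f2):
  for l in ['dish','hook']:
    for a in pinpoint(ff,l)[:1]: print(l,a['p'],a['pixel'],atz(ff,a['pixel']))
rel([.48,.37,.0165],0)
E
```

```text
[-0.2501 -0.4266  0.345 ] [-0.1775  0.1096  0.0223]
0.75 [320.2, 271.3] [[0.429  0.0115 0.0089]
 [0.4673 0.0497 0.0147]
 [0.5148 0.0941 0.0164]] ((0.4723697602748871, 0.053291574120521545), 0.04641316458582878)
dish 0.9 [324.4, 276.4] [0.4753 0.0631 0.    ]
hook 0.62 [341.5, 296.6] [ 0.461  -0.0099  0.    ]
dish 0.84 [364.0, 265.9] [0.4615 0.0534 0.    ]
hook 0.89 [383.7, 260.3] [0.4551 0.003  0.    ]
t 25.77 cur [0.5035 0.1608 0.0168] psi -15.1 slide [-0.0771 -0.1958  0.0003] rot [  0.     0.   -15.06]
```

View pics/h_sidec.png

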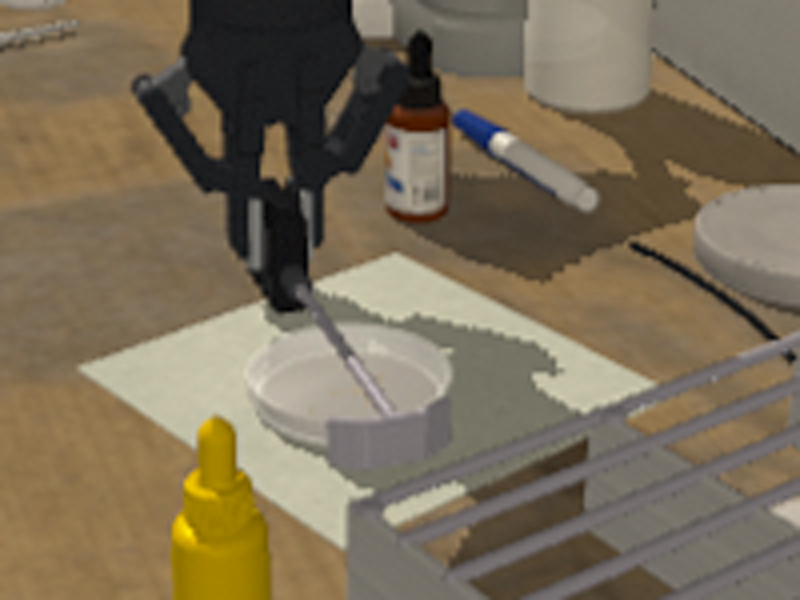

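The dish sits at (0.472, 0.053), within 20 mm of the sheet's centre, and the hook is backed off. I'll lift straight up and carry the pick over.

Call:
servo_tool --plan '[{"slide":[0,0,-0.012],"rotation":[0,0,0],"fingers":0.05},{"slide":[0,0,-0.035],"rotation":[0,0,0],"fingers":0.05},{"slide":[0,0,-0.06],"rotation":[0,0,0],"fingers":0.05},{"slide":[-0.015,-0.035,-0.065],"rotation":[0,0,-4],"fingers":0.05},{"slide":[-0.035,-0.08,-0.065],"rotation":[0,0,-8],"fingers":0.05},{"slide":[-0.055,-0.13,-0.065],"rotation":[0,0,-12],"fingers":0.05},{"slide":[-0.077,-0.18,-0.06],"rotation":[0,0,-15],"fingers":0.05},{"slide":[-0.077,-0.196,-0.05],"rotation":[0,0,-15],"fingers":0.05},{"slide":[-0.077,-0.196,-0.035],"rotation":[0,0,-15],"fingers":0.05},{"slide":[-0.077,-0.196,-0.02],"rotation":[0,0,-15],"fingers":0.05},{"slide":[-0.077,-0.196,-0.01],"rotation":[0,0,-15],"fingers":0.05},{"slide":[-0.077,-0.196,-0.01],"rotation":[0,0,-15],"fingers":0.05}]'

```text
clock: 27.28
ee_pos: [0.48, 0.3692, 0.0259]
eef_rot: [0.0, 1.0, -0.001, -0.001]
contact_force: [-0.0, -0.1, -0.9]
gripper_width: 0.199
```

```bash
python3 - <<'E'
from h import *
o=get_obs(); print(o['contact_force'])
f=grab('scene'); save(f,'i_scene.png'); f2=grab('side'); save(f2,'i_side.png',(200,160,440,340),3)
h=[]
for ff in (f,f2):
  for l in ['dish','hook']:
    for a in pinpoint(ff,l)[:1]: print(l,a['p'],a['pixel'],atz(ff,a['pixel'])); h.append(a['pixel'])
rel([.48,.37,.0152],0)
E
```

```text
[-0.002  -0.0552 -0.9426]
dish 0.85 [361.4, 262.1] [0.4768 0.0477 0.    ]
hook 0.87 [302.2, 280.6] [0.4888 0.1936 0.    ]
dish 0.83 [324.4, 276.0] [0.4761 0.0643 0.    ]
hook 0.63 [288.4, 245.6] [0.4852 0.2091 0.    ]
t 27.57 cur [0.4804 0.3702 0.0274] psi -0.1 slide [-0.0004  0.0002  0.0122] rot [-0.03 -0.04 -0.08]
```

View pics/i_scene.png

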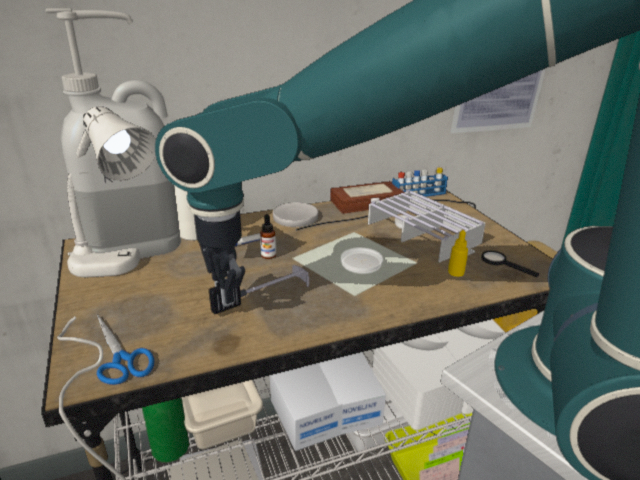

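View pics/i_side.png

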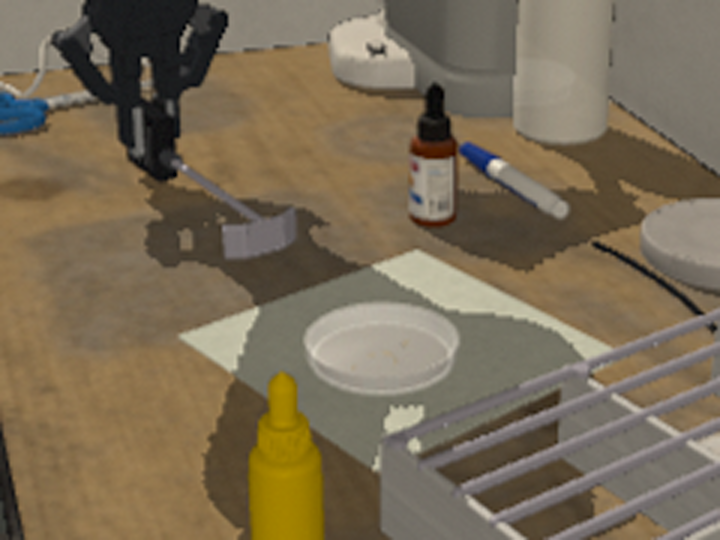

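The dish is on the sheet and the pick hangs off it, with the hook about 0.146 m from the sheet's centre. Now I'll lower it to contact.

Call:
servo_tool --plan '[{"slide":[0,0,0.004],"rotation":[0,0,0],"fingers":0.05},{"slide":[0,0,0.008],"rotation":[0,0,0],"fingers":0.05},{"slide":[0,0,0.011],"rotation":[0,0,0],"fingers":0.05},{"slide":[0,0,0.0125],"rotation":[0,0,0],"fingers":0.05},{"slide":[0,0,0.0125],"rotation":[0,0,0],"fingers":0.05}]'

```text
clock: 28.2
ee_pos: [0.4806, 0.3703, 0.0167]
eef_rot: [-0.0, 1.0, -0.001, 0.001]
contact_force: [-9.5, -8.5, 28.0]
gripper_width: 0.195
```

It's in contact with the bench at TCP z=0.0167. I'll ease off 1 mm, then release.

Call:
servo_tool --plan '[{"slide":[0,0,-0.0015],"rotation":[0,0,0],"fingers":0.05},{"slide":[0,0,-0.0015],"rotation":[0,0,0],"fingers":0.05},{"slide":[0,0,-0.0015],"rotation":[0,0,0],"fingers":0.25},{"slide":[0,0,-0.0015],"rotation":[0,0,0],"fingers":0.4},{"slide":[0,0,-0.0015],"rotation":[0,0,0],"fingers":0.6},{"slide":[0,0,-0.0015],"rotation":[0,0,0],"fingers":0.6},{"slide":[0,0,-0.02],"rotation":[0,0,0],"fingers":0.6},{"slide":[0,0,-0.06],"rotation":[0,0,0],"fingers":0.7},{"slide":[0,0,-0.11],"rotation":[0,0,0],"fingers":0.7},{"slide":[0,0,-0.16],"rotation":[0,0,0],"fingers":0.7},{"slide":[0,0,-0.2],"rotation":[0,0,0],"fingers":0.7},{"slide":[0,0,-0.2],"rotation":[0,0,0],"fingers":0.7}]'

```text
clock: 29.7
ee_pos: [0.4809, 0.3707, 0.2195]
eef_rot: [-0.002, 1.0, -0.001, 0.003]
contact_force: [-0.2, 0.3, -0.6]
gripper_width: 0.701
```

```bash
python3 - <<'E'
from h import *
o=get_obs(); print(o['contact_force'],o['ee_pos'])
f=grab('scene'); save(f,'j_scene.png'); f2=grab('side'); save(f2,'j_side.png')
S=np.array([.4921,.056])
for ff in (f,f2):
  C=cloud(ff)
  for l in ['dish','hook','pick','bottle','small_dish','tin','felt_pen','sheet']:
    for a in pinpoint(ff,l)[:2]: w=atz(ff,a['pixel']); print(l,round(a['p'],2),np.round(a['pixel']),w[:2],'d',np.linalg.norm(w[:2]-S))
  a=trace(ff,'dish')[0]; p=C[a['mask']]; p=p[(p[:,2]>.008)&(p[:,2]<.018)]; print('circ',cv2.minEnclosingCircle(p[:,:2].astype(np.float32)),len(p))
rel([.45,.2,.36],0)
E
```

```text
[-0.1791  0.3021 -0.6056] [0.4809 0.3707 0.2195]
dish 0.6 [361. 265.] [0.4684 0.0554] d 0.02371740584294103
dish 0.35 [299. 216.] [0.7418 0.0313] d 0.2509472125390308
hook 0.75 [303. 285.] [0.4745 0.202 ] d 0.14703767820972588
pick 0.77 [223. 318.] [0.4681 0.3805] d 0.32542418681564916
bottle 0.78 [454. 274.] [ 0.331  -0.0807] d 0.21132942749087658
bottle 0.73 [267. 255.] [0.6197 0.1983] d 0.19112835092510977
small_dish 0.42 [404. 222.] [ 0.5661 -0.1677] d 0.23564966909703458
tin 0.71 [295. 217.] [0.7446 0.0425] d 0.2528456226558531
tin 0.34 [268. 256.] [0.6133 0.1998] d 0.18808135524133557
felt_pen 0.62 [246. 243.] [0.694  0.2082] d 0.2528032784585608
sheet 0.59 [350. 256.] [0.5096 0.0519] d 0.017959450150717947
circ ((0.4751642644405365, 0.053674906492233276), 0.04768556356430054) 811
dish 0.78 [327. 277.] [0.4768 0.0577] d 0.01537533486253645
hook 0.87 [290. 249.] [0.4799 0.1939] d 0.1384605560532624
pick 0.83 [253. 222.] [0.4789 0.3571] d 0.3013652827089619
bottle 0.8 [294. 344.] [ 0.3305 -0.0783] d 0.21010567794697313
bottle 0.77 [349. 232.] [0.6251 0.1971] d 0.19388582475904706
small_dish 0.55 [444. 320.] [ 0.5517 -0.1526] d 0.21694543181469417
tin 0.62 [443. 243.] [0.7513 0.0462] d 0.2594005188296109
felt_pen 0.56 [371. 222.] [0.6976 0.2137] d 0.2590370353345863
sheet 0.94 [332. 276.] [0.4886 0.0577] d 0.003920974327584734
circ ((0.4729298949241638, 0.050583016127347946), 0.04665303975343704) 1148
t 30.7 cur [0.4801 0.3701 0.2143] psi -0.1 slide [-0.0299  0.1701 -0.1457] rot [-0.   -0.   -0.07]
```

View pics/j_scene.png

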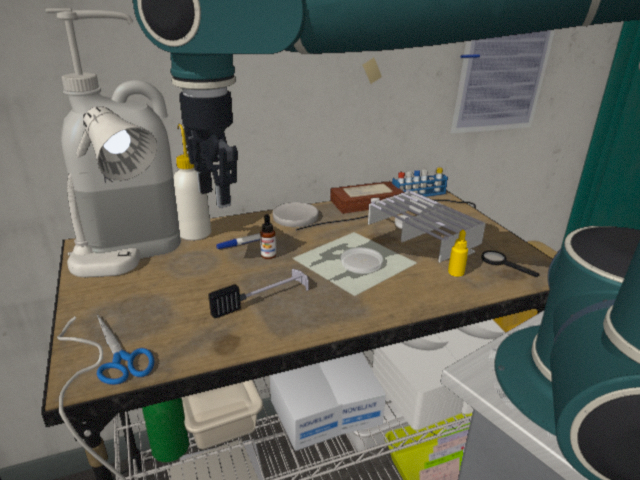

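View pics/j_side.png

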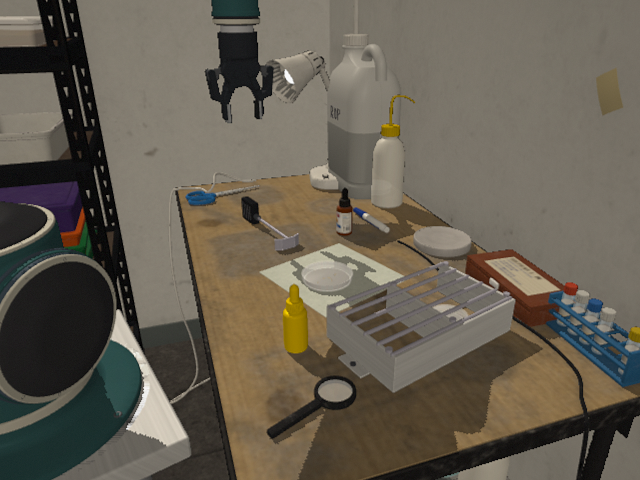

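The scene and side views show all of this:
- **Dish:** flat on the sheet at side (327,277), centred within about 20 mm.
- **Pick:** flat on the bench at (255,215) to (290,245), off the sheet.
- **Bottle:** standing at (344,215).
- **Bystanders:** the tin, felt pen and small dish are in place.

I'm handing the job in.

```bash
python3 - <<'E'
from rig import *
print(close_job())
E
```

```text
the job is handed in; nothing more can be done
None
```

I've handed the job in at about 31 s of the 72 s allowed, and every step went through. No verdict was reported.

- **Bottle:** I stood it aside at about (0.615, 0.20), roughly 0.19 m from the sheet's centre. It was upright in the last pictures.
- **Dish:** I took the hook in over it and lowered it behind; there was no upward force before the hook reached bench level. I dragged it straight out to about 0.054 m past the mouth, then diagonally onto the sheet. It lies flat at about (0.473, 0.052), roughly 20 mm from the sheet's centre. The gripper stayed on the pick's handle throughout.
- **Pick:** It lies flat on the bench. The handle is about 0.31 m and the hook about 0.14 m from the sheet's centre, and the gripper is clear of everything. I pressed it down harder than needed, about 28 N upward at the wrist, and eased off before letting go.
- **Bystanders:** The tin, felt pen and small dish read the same as at the start, within the networks' scatter of about 5 to 15 mm. The side and scene cameras disagree on single points by 5 to 25 mm. I therefore took the dish's position from depth fits, which agree to about 4 mm.

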